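# Roll-test returned spacer tubes at the parts counter

### The job

Check the returned steel spacers in the orange tray: starting at the yellow end of the tray and working along it in order, lift out one piece at a time, lay it across the raised end of the test ramp (uphill of the red line) and let it go. Put every piece that rolls down to the stops into the green bin, and every piece that stays up on the ramp (crushed tube or hex stock) into the red bin, until tray and ramp are empty; do not disturb the other goods on the counter.

Things in the scene. Friction and masses are not known exactly. Their poses are not given: they have to be found in the camera images.
- piece_1a_mid (a point): steel piece, 90 mm long, 30 mm high as it lies, 30 to 35 mm wide, 0.2 kg; this point is its centre, 15 mm above what it lies on; x axis along the piece. Round tube, crushed tube or hex stock: the name does not tell, the ramp does. Starts in cradle 1 of the tray, lying along the tray's x axis; absent (None) in some runs
- piece_1b_mid (a point): steel piece, 90 mm long, 30 mm high as it lies, 30 to 35 mm wide, 0.2 kg; this point is its centre, 15 mm above what it lies on; x axis along the piece. Round tube, crushed tube or hex stock: the name does not tell, the ramp does. Starts in cradle 1 of the tray, lying along the tray's x axis; absent (None) in some runs
- piece_2_mid (a point): steel piece, 90 mm long, 30 mm high as it lies, 30 to 35 mm wide, 0.2 kg; this point is its centre, 15 mm above what it lies on; x axis along the piece. Round tube, crushed tube or hex stock: the name does not tell, the ramp does. Starts in cradle 2 of the tray, lying along the tray's x axis; absent (None) in some runs
- piece_3a_mid (a point): steel piece, 90 mm long, 30 mm high as it lies, 30 to 35 mm wide, 0.2 kg; this point is its centre, 15 mm above what it lies on; x axis along the piece. Round tube, crushed tube or hex stock: the name does not tell, the ramp does. Starts in cradle 3 of the tray, lying along the tray's x axis; absent (None) in some runs
- piece_3b_mid (a point): steel piece, 90 mm long, 30 mm high as it lies, 30 to 35 mm wide, 0.2 kg; this point is its centre, 15 mm above what it lies on; x axis along the piece. Round tube, crushed tube or hex stock: the name does not tell, the ramp does. Starts in cradle 3 of the tray, lying along the tray's x axis; absent (None) in some runs
- piece_4_mid (a point): steel piece, 90 mm long, 30 mm high as it lies, 30 to 35 mm wide, 0.2 kg; this point is its centre, 15 mm above what it lies on; x axis along the piece. Round tube, crushed tube or hex stock: the name does not tell, the ramp does. Starts in cradle 4 of the tray, lying along the tray's x axis; absent (None) in some runs
- piece_5_mid (a point): steel piece, 90 mm long, 30 mm high as it lies, 30 to 35 mm wide, 0.2 kg; this point is its centre, 15 mm above what it lies on; x axis along the piece. Round tube, crushed tube or hex stock: the name does not tell, the ramp does. Starts in cradle 5 of the tray, lying along the tray's x axis; absent (None) in some runs
- tray: fixed orange parts tray, 114 x 350 mm, walls 34 mm high; origin under its centre, z up. Five cradles 64 mm apart in a row along its y axis: cradle 1 at the +y end (the robot's left, yellow end wall), cradle 5 at the -y end; some are empty, none holds two. Pieces lie 8 mm above the counter on two notched black strips under their ends; the middle is free for the fingers
- ramp: fixed test ramp, aluminium board 132 mm wide (its x axis), 270 mm long, with blue side rails (120 mm apart, 12 mm high); origin on the counter under its centre, z up. It descends 7 degrees towards its own -y; surface 38 mm above the counter in the middle. A red line crosses it 45 mm uphill of the middle. A piece laid along the ramp's x axis and let go uphill rolls down in about 1 s, or stays
- ramp_release (a point): point on the board's surface, on its centre line in the raised part uphill of the red line, at (0, 84, 48) mm in the ramp's frame: a good place to let a piece go (its centre is then 15 mm above this point)
- ramp_foot (a point): where the centre of a piece that has rolled down comes to rest against the two black rubber stops (68 mm apart, 28 mm high, room for a finger between them), at (0, -107, 40) mm in the ramp's frame
- green_bin: loose open green plastic bin for pieces that roll, 140 (x) x 160 (y) x 60 mm high, walls and floor 4 mm, 0.6 kg; origin under its centre, z up; it can be knocked aside during the run
- red_bin: loose open red plastic bin for pieces that do not roll, 140 (x) x 160 (y) x 60 mm high, walls and floor 4 mm, 0.6 kg; origin under its centre, z up; it can be knocked aside during the run
- filter_yellow: bystander, to be left alone: yellow filter can, 72 mm across, 90 mm high; origin at the middle of its underside
- filter_white: bystander, to be left alone: white filter can, 72 mm across, 90 mm high; origin at the middle of its underside
- filter_small: bystander, to be left alone: small red filter can between the bins, 44 mm across, 55 mm high; origin at the middle of its underside
- bearing: bystander, to be left alone: steel bearing ring, 64 mm across, 18 mm high; origin at the middle of its underside
- spanner: bystander, to be left alone: spanner lying flat, 200 mm long, along its x axis; origin at the middle of its underside
- carton_small: bystander, to be left alone: yellow carton, 60 x 90 x 45 mm high; origin at the middle of its underside

How it is judged:
By the outcome, as a careful person would: the job done as asked, in the order asked, and still so for the second after the job is handed in, with the robot touching nothing.
Of piece_1a, piece_1b only 1 to 1 are there at a start; the rules pass over those that are not, and their reading is None.
Of piece_3a, piece_3b only 1 to 1 are there at a start; the rules pass over those that are not, and their reading is None.
Of piece_2, piece_4, piece_5 only 2 to 3 are there at a start; the rules pass over those that are not, and their reading is None.
At some moment in a run one of green_bin, red_bin may be knocked a few centimetres aside while the robot is not near it.
It also fails if it takes over 210 s, if anything falls off the work surface, if the arm or the gripper's body presses on something with over 40 N, if the wrist force passes 120 N, or if a joint passes its speed limit or range.

### The arm

A 6-joint arm with a two-finger parallel gripper is mounted at the origin on the work surface. World frame = base frame: x ahead of the robot, y to its left, z up, the work surface at z = 0. Lengths are in mm, angles in degrees, forces in N, time in s.
With the tool pointing down it reaches from about 300 to 850 mm from the base axis. Payload 4.2 kg.
Tool frame: the origin (TCP) lies at the very end of the fingers, on their centre line; the grasp point (between the pads) lies 19 mm behind it; z points along the fingers, y is the line along which they close (so a half turn about z gives the same grasp; the last joint's range is limited). The gripper opens to 91 mm and grips with 3 to 60 N. Pads are 32 mm wide; open, the fingers measure 118 mm over their backs; the gripper's body (76 mm by 178 mm) begins 60 mm behind the grasp point.
Start: joints at [64.4, 18.312, 89.639, -0, 72.044, -1.146], TCP at [238.031, 523.435, 213.976] pointing down, gripper open.
Joint ranges: [-177.97, 177.97], [-48.28, 115.42], [12.27, 149.76], [-77.06, 257.06], [2.81, 150.46], [-146.56, 146.56]. Speed limits (degrees/s): [147.25, 147.25, 180, 180, 180, 180].

### API

Orientations are given as [roll, pitch, yaw] about the fixed x, y, z axes, in that order (R = Rz(yaw) Ry(pitch) Rx(roll)).
In Python, from workcell import env, eyes gives the robot as it stands.
- The arm moves only by the tool send_rows, never from a script. Its argument "targets" is text: rows parted by semicolons, each of 7 numbers parted by spaces: the shift along the tool's x, y, z in m, then the turn, a rotation vector about the tool's x, y, z in degrees, then the opening in per cent of the stroke, from 0 (shut) to 100 (fully open). A call has 1 to 12 rows; each row is the pose to reach, as a shift and turn from the pose commanded when the call began, along the tool's axes at that moment; what a row does not reach only later rows make up. A row lasts 1/12 s, in which the tool goes at most 41.7 mm and 7.16 degrees, less where a joint would pass 70% of its speed; a pose out of reach is approached as far as the arm can. A call with a gripper value outside its range is refused whole. The fingers move at their own pace and stop on an object; "grip_force" is the grip in N (left out, the last holds). Time passes only in rows, so rows that repeat a pose let the fingers close. It gives the time, the measured TCP pose, the force, the opening and the grip force at its end, in the units of the state.
- env.state(): the state, without advancing time (a new reading comes with each control period).
- eyes.grab_frame(name): name is "scene" or "top" or "wrist"; returns a dict with "image" (420x560x3 uint8, blue, green, red), "fovy" (degrees; the focal length in pixels is half the picture's height over the tangent of half this angle, whatever the lens; pixels are square), "cx", "cy" (the principal point, pixels), "eye" and "attitude" of the camera in the world. Camera axes: x right, y up, looking along -z (the intrinsics and any distortion apply to the point x, -y, -z); pixel columns grow to the right and rows downward; lengths in mm; the calibration is good to about 2 mm. A picture is of the moment at which its call begins. There is no depth.
- env.job_done(): hands the job in; it is judged then, once.
The state is a dict: "time_s": time; "qpos": joint angles; "qvel": joint speeds; "effort": joint torques, N m; "ee_pos": TCP position; "ee_rot": TCP orientation; "force": force on the tool from outside, world axes, zero at the start; "torque": the same for the moment, N m; "gripper_width": finger opening in mm; "gripper_force": force on a finger pad.
Only numpy, scipy, OpenCV 4.12 (cv2) and the standard library are available. Lean on these libraries where they do the work, as an engineer would, in place of code of your own. Each camera call takes 0.05 s, during which the arm holds its last target. There are 200 camera calls.

## Working session

There is one attempt and no reset: what is moved stays moved. The work goes in short steps, Python scripts to look and compute and a tool call to move; the robot and the scene stay as the last step left them, time stands still between calls to the robot, and variables do not carry over. Pictures are saved under pics/ and viewed, at most 14 in all, crops included, and the job is handed in when it is done.

Besides the shell and the picture viewer there is one more tool, called after "Emit:" as name(argument=value, ...) on one line, values as JSON. send_rows: Moves the arm, as the interface text tells. Its arguments: {"type":"object","properties":{"targets":{"type":"string"},"grip_force":{"type":"number"}},"required":["targets"]}

```bash
mkdir -p pics; ls; python3 - <<'E'
from workcell import env, eyes
import cv2
for n in ("scene","top"):
    f=eyes.grab_frame(n); cv2.imwrite(f"pics/{n}0.png",f["image"])
    print(n,{k:v for k,v in f.items() if k!="image"})
print(env.state())
E
```

```text
pics
scene {'fovy': 56.802864982412444, 'cx': 282.53036079539174, 'cy': 218.07164834773496, 'eye': array([1004.73473359, -541.89789486,  908.78730414]), 'attitude': array([38.02909346, -1.04362586, 36.2902422 ])}
top {'fovy': 46.80499271112464, 'cx': 272.7782865717025, 'cy': 214.48245591260002, 'eye': array([ 508.93449086,  -24.04875593, 1365.19583244]), 'attitude': array([  4.81371052,   0.44621558, -88.78374984])}
{'time_s': 0.1, 'qpos': array([ 6.44003801e+01,  1.83472496e+01,  8.96996992e+01, -6.98339684e-06,
        7.20448643e+01, -1.14725887e+00]), 'qvel': array([-0.13642823, -0.04826281, -0.14877266,  0.12744777,  0.01051467,
       -0.04846209]), 'effort': array([ 4.54201172e-04, -4.13334846e+01, -2.32507753e+01,  7.27527891e-02,
        4.21322859e-02, -9.36178708e-05]), 'ee_pos': array([237.82597005, 523.00490804, 213.20974878]), 'ee_rot': array([-1.79908205e+02, -1.83165432e-03,  1.55547640e+02]), 'force': array([ 0.15414042, -0.76195151, -0.81250543]), 'torque': array([-0.01737085,  0.00573968,  0.0016868 ]), 'gripper_force': 0.0, 'gripper_width': 91.28534310413295}
```

View pics/scene0.png

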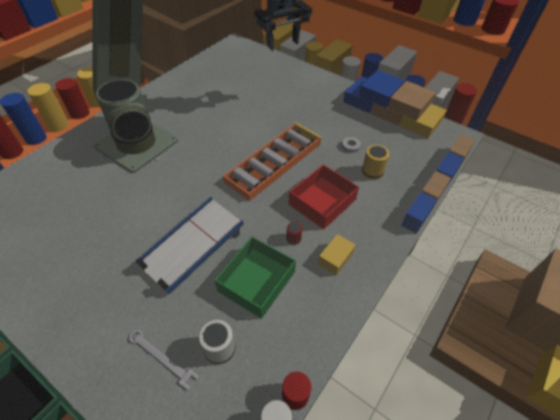

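View pics/top0.png

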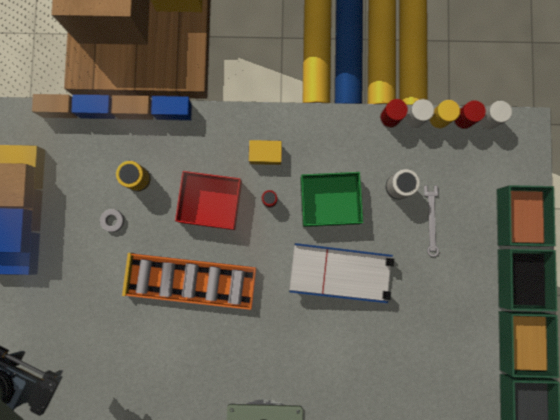

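The scene view shows the tray with five pieces, the ramp, the bins and the bystanders. In the top view, world +x points up and +y points left. The tray spans about (123,253)-(256,308) with its yellow end at the left. The ramp spans about (290,243)-(395,302), with the red line at col 325 and the stops at col 390. The red bin is at about (208,201) and the green bin at about (332,200).

```bash
cat > h.py <<'E'
import numpy as np, cv2
from scipy.spatial.transform import Rotation as R
from workcell import env, eyes
def cam(f):
    return (210/np.tan(np.radians(f["fovy"]/2)), f["cx"], f["cy"], np.array(f["eye"]), R.from_euler('xyz',f["attitude"],degrees=True).as_matrix())
def rays(f,uv):
    F,cx,cy,e,A=cam(f); uv=np.atleast_2d(uv).astype(float)
    d=np.c_[(uv[:,0]-cx)/F,-(uv[:,1]-cy)/F,-np.ones(len(uv))]@A.T
    return e,d
def onz(f,uv,z):
    e,d=rays(f,uv); return e+d*((z-e[2])/d[:,2])[:,None]
def proj(f,P):
    F,cx,cy,e,A=cam(f); q=(np.atleast_2d(P)-e)@A
    return np.c_[cx+F*q[:,0]/-q[:,2], cy-F*q[:,1]/-q[:,2]]
def tri(f1,u1,f2,u2):
    (e1,d1),(e2,d2)=rays(f1,u1),rays(f2,u2); out=[]
    for a,b in zip(d1,d2):
        s=np.linalg.lstsq(np.c_[a,-b],e2-e1,rcond=None)[0]
        p,q=e1+s[0]*a,e2+s[1]*b; out.append(np.r_[(p+q)/2,np.linalg.norm(p-q)])
    return np.array(out)
def mask(f,name):
    h=cv2.cvtColor(f["image"],cv2.COLOR_BGR2HSV)
    lo,hi={'orange':((6,150,90),(16,255,255)),'red':((172,120,60),(180,255,255)),'green':((50,110,30),(80,255,255)),'blue':((105,100,40),(125,255,255))}[name]
    m=cv2.inRange(h,np.array(lo),np.array(hi))
    if name=='red': m|=cv2.inRange(h,np.array((0,150,60)),np.array((4,255,255)))
    return m
E
cat > m1.py <<'E'
from h import *
t=eyes.grab_frame("top"); s=eyes.grab_frame("scene")
roi={'orange':(115,245,265,315),'red':(170,165,245,235),'green':(295,165,365,235),'blue':(280,235,400,310)}
z={'orange':34,'red':60,'green':60,'blue':50}
for k,(a,b,c,d) in roi.items():
    m=mask(t,k); n=np.zeros_like(m); n[b:d,a:c]=m[b:d,a:c]
    v,u=np.nonzero(n); P=onz(t,np.c_[u,v],z[k])[:,:2].astype(np.float32)
    print(k,len(u),(u.min(),v.min(),u.max(),v.max()),cv2.minAreaRect(P))
a=cv2.resize(t["image"][160:315,110:410],None,fx=2.6,fy=2.6,interpolation=cv2.INTER_CUBIC)
cv2.imwrite("pics/a.png",a[:600,:800])
b=cv2.resize(s["image"][115:325,125:375],None,fx=2.8,fy=2.8,interpolation=cv2.INTER_CUBIC)
cv2.imwrite("pics/b.png",b)
E
python3 m1.py
```

```text
orange 2338 (np.int64(126), np.int64(253), np.int64(254), np.int64(309)) ((434.4697265625, 208.9612579345703), (343.6700134277344, 115.31243133544922), 84.90131378173828)
red 2622 (np.int64(176), np.int64(173), np.int64(239), np.int64(228)) ((654.5059814453125, 165.0447998046875), (159.6484375, 139.9065704345703), 83.7657241821289)
green 3043 (np.int64(301), np.int64(172), np.int64(362), np.int64(225)) ((664.863525390625, -169.23138427734375), (140.3274383544922, 160.40008544921875), 3.7732651233673096)
blue 308 (np.int64(290), np.int64(244), np.int64(391), np.int64(302)) ((464.9026794433594, -197.9626007080078), (260.900146484375, 131.7838134765625), 84.49954986572266)
```

View pics/a.png

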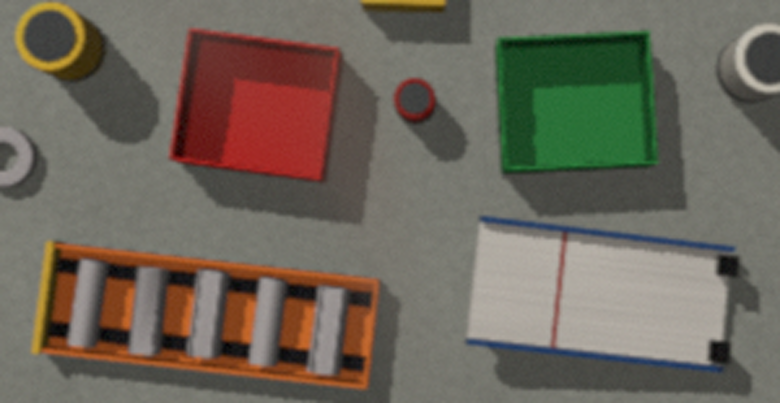

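View pics/b.png

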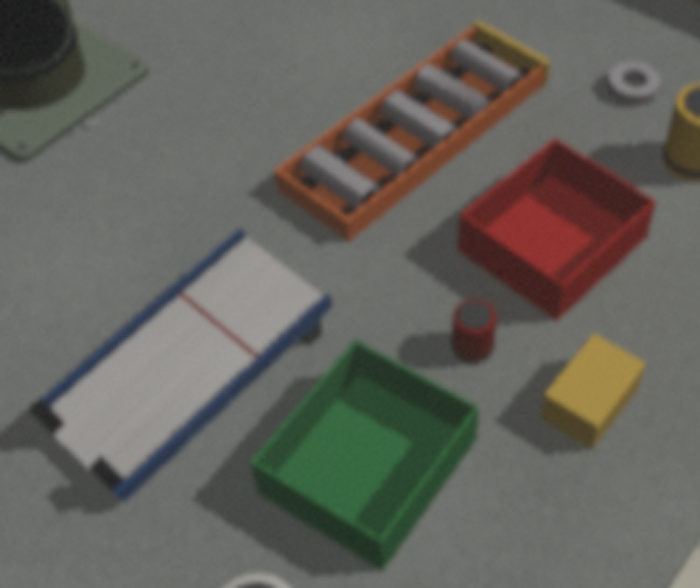

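```bash
cat > m2.py <<'E'
from h import *
t=eyes.grab_frame("top"); s=eyes.grab_frame("scene")
A=lambda p:np.array(p)/2.6+[109.7,159.7]
B=lambda p:np.array(p)/2.8+[124.7,114.7]
n=["tray +x+y","tray +x-y","tray -x+y","rail lowx up","rail lowx dn","rail hix up","rail hix dn","line hix","line lowx","red +x+y","red +x-y","red -x+y","grn +x+y","grn +x-y","grn -x+y"]
a=A([(50,242),(378,280),(36,352),(467,341),(722,369),(481,218),(735,248),(566,232),(554,347),(190,30),(340,49),(172,159),(498,39),(649,33),(503,172)])
b=B([(548,67),(348,222),(478,25),(242,233),(45,402),(330,297),(120,485),(258,357),(181,292),(653,205),(558,300),(558,143),(476,408),(382,555),(355,345)])
for k,p in zip(n,tri(t,a,s,b)): print(k,p.round(1))
E
python3 m2.py
```

```text
tray +x+y [507.3 383.2  25.8   0. ]
tray +x-y [475.3  34.5  30.1   1.1]
tray -x+y [393.1 392.9  28.4   3.2]
rail lowx up [414.9 -60.3  57.1   0.9]
rail lowx dn [ 395.1 -319.8   41.2   12.7]
rail hix up [541.8 -71.8  60.    0.7]
rail hix dn [ 517.9 -335.9   42.9    5. ]
line hix [ 528.5 -161.7   49.1    1.9]
line lowx [ 411.  -149.5   46.2    2.2]
red +x+y [732.9 237.6  51.    0.9]
red +x-y [716.9  79.   36.4   3.9]
red -x+y [598.7 253.4  50.7   5.2]
grn +x+y [ 7.292e+02 -8.700e+01  5.540e+01  6.000e-01]
grn +x-y [ 742.9 -246.9   38.1    2.5]
grn -x+y [590.8 -94.5  45.7   0.9]
```

Heights and sizes fit the given figures: the tray rim is about 30 mm up, the ramp rails are about 50 mm, and the tray and ramp are both yawed about -5°. I'll go over cradle 1 next.

```bash
cat > mv.py <<'E'
import sys
from h import *
# usage: mv.py x y z roll yaw  (repeated, ; separated) -> shifts from the measured pose (first) then from previous target
s=env.state(); p=s["ee_pos"]; Rm=R.from_euler('xyz',s["ee_rot"],degrees=True)
print("t",round(s["time_s"],1),p.round(1),s["ee_rot"].round(1),"w",round(s["gripper_width"],1),"gf",round(s["gripper_force"],1),"F",np.round(s["force"],1))
def moves(targets):
    global p,Rm
    for x,y,z,ro,ya in targets:
        q=np.array([x,y,z]); Rt=R.from_euler('xyz',[ro,0,ya],degrees=True)
        print("->",(x,y,z,ro,ya),(Rm.inv().apply(q-p)/1000).round(4),(Rm.inv()*Rt).as_rotvec(degrees=True).round(1)," rows>=",round(max(np.linalg.norm(q-p)/41.7,(Rm.inv()*Rt).magnitude()*57.3/7.16),1))
        p,Rm=q,Rt
moves([tuple(map(float,a.split())) for a in " ".join(sys.argv[1:]).split(";") if a.strip()])
E
python3 mv.py "446 300 250 180 175"
```

```text
t 0.3 [238.  523.3 213.7] [-180.    -0.   155.5] w 91.0 gf 0.0 F [ 0.2 -0.3  0.8]
-> (446.0, 300.0, 250.0, 180.0, 175.0) [-0.2818 -0.1172 -0.0362] [ -0.   -0.  -19.5]  rows>= 7.4
```

Emit:
send_rows(targets="-0.14 -0.058 -0.018 0 0 -9.7 100;-0.282 -0.117 -0.036 0 0 -19.5 100;-0.282 -0.117 -0.036 0 0 -19.5 100;-0.282 -0.117 -0.036 0 0 -19.5 100;-0.282 -0.117 -0.036 0 0 -19.5 100;-0.282 -0.117 -0.036 0 0 -19.5 100;-0.282 -0.117 -0.036 0 0 -19.5 100;-0.282 -0.117 -0.036 0 0 -19.5 100;-0.282 -0.117 -0.036 0 0 -19.5 100;-0.282 -0.117 -0.036 0 0 -19.5 100;-0.282 -0.117 -0.036 0 0 -19.5 100;-0.282 -0.117 -0.036 0 0 -19.5 100")

```text
time_s: 1.3
ee_pos: [445.4, 301.0, 249.7]
ee_rot: [180.0, -0.0, 175.1]
force: [0.1, 0.9, -0.2]
gripper_width: 91.3
gripper_force: 0.0
```

```bash
python3 - <<'E'
from h import *
import pickle
f=eyes.grab_frame("wrist"); pickle.dump(f,open("w1.pkl","wb"))
cv2.imwrite("pics/w1.png",f["image"]); print(f["eye"],f["attitude"],f["fovy"])
E
python3 mv.py "446 160 250 180 175;446 336 60 180 175"
```

```text
[370.09322336 307.07977092 420.78798614] [-1.52878166e+01 -4.90370319e-02  8.51320532e+01] 65.34542456090999
t 1.4 [445.4 301.1 249.7] [180.   -0.  175.1] w 91.6 gf 0.0 F [-0.1 -0.1 -0. ]
-> (446.0, 160.0, 250.0, 180.0, 175.0) [-0.0126 -0.1405 -0.0003] [ 0.  -0.   0.1]  rows>= 3.4
-> (446.0, 336.0, 60.0, 180.0, 175.0) [0.0153 0.1753 0.19  ] [0. 0. 0.]  rows>= 6.2
```

View pics/w1.png

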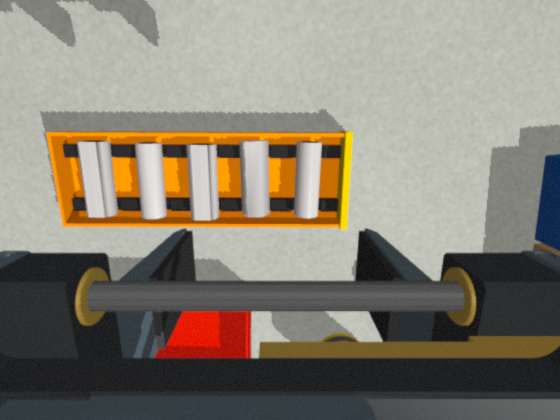

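The wrist view shows all five pieces. Piece 1 is at about (308,180), 2 at (256,179), 3 at (203,182), 4 at (151,181) and 5 at (98,180). The tray rim corners are at about (47,132), (352,132), (345,229) and (66,226).

```bash
python3 - <<'E'
from h import *
import pickle
f=pickle.load(open("w1.pkl","rb")); t=eyes.grab_frame("top")
w=np.array([(47,132),(352,132),(345,229),(66,226)])
print("rim",onz(f,w,34).round(1).tolist())
up=np.array([(311,143),(255,141),(203,145),(150,143),(91,142)]); lo=np.array([(306,217),(257,216),(204,220),(153,218),(100,216)])
a,b=onz(f,up,30),onz(f,lo,30)
print("w mid",((a+b)/2).round(1).tolist(), "len",np.linalg.norm(a-b,axis=1).round())
A=lambda p:np.array(p)/2.6+[109.7,159.7]
ta=A([(92,260),(153,267),(212,271),(271,279),(332,287)]); tb=A([(84,347),(145,354),(204,357),(262,366),(322,374)])
print("tri up",tri(t,ta,f,up).round(1).tolist(),"\nlo",tri(t,tb,f,lo).round(1).tolist())
E
```

```text
rim [[360.8, 45.0, 34.0], [390.6, 394.4, 34.0], [507.6, 382.9, 34.0], [474.2, 38.1, 34.0]]
w mid [[444.2, 341.4, 30.0], [437.0, 278.5, 30.0], [436.5, 214.7, 30.0], [428.7, 152.5, 30.0], [421.2, 85.6, 30.0]] len [91. 91. 92. 92. 90.]
tri up [[452.9, 393.3, -248.0, 74.1], [439.5, 285.4, -81.6, 86.4], [436.8, 213.3, -38.6, 86.0], [428.5, 147.5, -15.1, 88.1], [421.2, 81.0, 5.6, 89.3]] 
lo [[421.9, 305.8, 220.4, 36.2], [422.3, 266.0, 175.6, 55.6], [425.0, 216.1, 142.5, 65.1], [421.0, 161.7, 117.0, 72.2], [416.3, 101.7, 98.1, 75.6]]
```

```bash
python3 - <<'E'
from h import *
import pickle
f=pickle.load(open("w1.pkl","rb")); t=eyes.grab_frame("top")
up=np.array([(311,143),(255,141),(203,145),(150,143),(91,142)]); lo=np.array([(306,217),(257,216),(204,220),(153,218),(100,216)])
A=lambda p:np.array(p)/2.6+[109.7,159.7]
ta=A([(92,260),(153,267),(212,271),(271,279),(332,287)]); tb=A([(84,347),(145,354),(204,357),(262,366),(322,374)])
a,b=tri(t,ta,f,lo),tri(t,tb,f,up); print(((a+b)/2).round(1).tolist())
# empty-ramp baseline
g=cv2.cvtColor(t["image"],cv2.COLOR_BGR2GRAY); cv2.imwrite("base_top.png",t["image"])
E
```

```text
[[443.9, 341.6, 22.5, 2.8], [437.8, 277.3, 18.7, 1.6], [435.7, 213.3, 24.7, 1.6], [428.1, 150.8, 25.9, 1.1], [421.0, 86.2, 30.8, 0.8]]
```

Emit:
send_rows(targets="0.004 0.041 0.03 0 0 0 55;0.004 0.041 0.06 0 0 0 55;0.004 0.041 0.1 0 0 0 55;0.004 0.041 0.13 0 0 0 55;0.004 0.041 0.15 0 0 0 55;0.004 0.041 0.17 0 0 0 55;0.004 0.041 0.17 0 0 0 55;0.004 0.041 0.17 0 0 0 55")

```text
time_s: 2.12
ee_pos: [445.0, 341.6, 79.4]
ee_rot: [-179.9, -0.1, 175.1]
force: [-0.5, 0.1, -0.1]
gripper_width: 50.5
gripper_force: 0.0
```

```bash
python3 - <<'E'
from h import *
f=eyes.grab_frame("wrist"); cv2.imwrite("pics/w2.png",f["image"])
print(proj(f,[(445,342,23),(445+45,342-3.8,23),(445-45,342+3.8,23)]).round(0).tolist())
E
python3 mv.py "445 342 10 180 175.1"
```

```text
[[276.0, 227.0], [276.0, 283.0], [276.0, 165.0]]
t 2.2 [446.  342.1  80.6] [180.    0.  175.1] w 50.3 gf 0.0 F [-0.2  0.1 -0.4]
-> (445.0, 342.0, 10.0, 180.0, 175.1) [ 0.001  -0.0002  0.0706] [ 0.  0. -0.]  rows>= 1.7
```

View pics/w2.png

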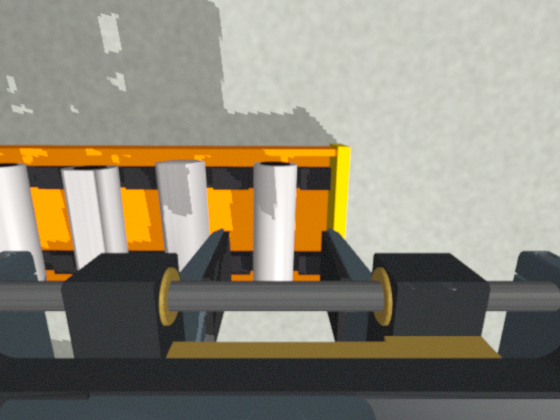

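Piece 1 is centred between the fingers at col 275, as projected. I'll descend, grip and lift.

Emit:
send_rows(targets="0.001 0 0.035 0 0 0 55;0.001 0 0.06 0 0 0 55;0.001 0 0.0706 0 0 0 55;0.001 0 0.0706 0 0 0 55;0.001 0 0.0706 0 0 0 30;0.001 0 0.0706 0 0 0 15;0.001 0 0.0706 0 0 0 10;0.001 0 0.0706 0 0 0 10;0.001 0 0.0706 0 0 0 10;0.001 0 0.05 0 0 0 10;0.001 0 0.02 0 0 0 10;0.001 0 -0.02 0 0 0 10", grip_force=25)

```text
time_s: 3.17
ee_pos: [442.9, 340.0, 98.5]
ee_rot: [-179.7, -0.3, 175.0]
force: [0.7, 0.9, -2.3]
gripper_width: 29.4
gripper_force: 24.9
```

```bash
python3 mv.py "480 -150 200 180 175.1"
```

```text
t 3.2 [442.9 340.   98.5] [-179.7   -0.3  175. ] w 29.4 gf 24.9 F [ 0.7  0.9 -2.3]
-> (480.0, -150.0, 200.0, 180.0, 175.1) [-0.0788 -0.4854 -0.0998] [-0.3 -0.3 -0.1]  rows>= 12.0
```

Emit:
send_rows(targets="-0.005 -0.03 -0.03 0 0 0 10;-0.01 -0.06 -0.06 0 0 0 10;-0.017 -0.1 -0.08 0 0 0 10;-0.023 -0.14 -0.09 0 0 0 10;-0.03 -0.18 -0.1 0 0 0 10;-0.037 -0.22 -0.1 0 0 0 10;-0.043 -0.26 -0.1 0 0 0 10;-0.05 -0.3 -0.1 0 0 0 10;-0.057 -0.34 -0.1 0 0 0 10;-0.063 -0.38 -0.1 0 0 0 10;-0.07 -0.42 -0.1 0 0 0 10;-0.076 -0.46 -0.1 0 0 0 10")

```text
time_s: 4.17
ee_pos: [480.3, -125.3, 200.0]
ee_rot: [180.0, 0.0, 175.0]
force: [2.0, 1.0, -2.6]
gripper_width: 29.3
gripper_force: 24.9
```

Emit:
send_rows(targets="-0.003 -0.026 0 0 0 0 10;-0.003 -0.026 0 0 0 0 10;-0.003 -0.026 0 0 0 0 10;-0.003 -0.026 0 0 0 0 10")

```text
time_s: 4.5
ee_pos: [481.1, -149.0, 199.6]
ee_rot: [179.9, -0.1, 175.0]
force: [0.7, -0.3, -2.3]
gripper_width: 29.7
gripper_force: 24.9
```

```bash
python3 - <<'E'
from h import *
import pickle
f=eyes.grab_frame("wrist"); pickle.dump(f,open("w3.pkl","wb")); cv2.imwrite("pics/w3.png",f["image"])
E
python3 mv.py
```

```text
t 4.5 [ 481.2 -148.5  199.7] [180.   -0.  175.1] w 29.2 gf 24.9 F [-0.5  0.2 -1.1]
```

View pics/w3.png

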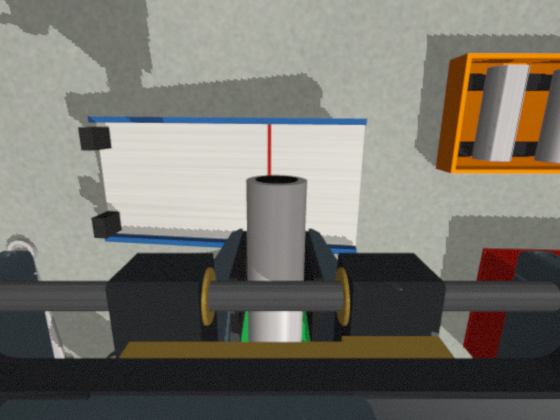

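The piece is held and the ramp is visible. The red line is at col 269 (row 125 at the low-x rail), the uphill board corners are at about (366,124) and (357,245), and the stops are at about (95,138) and (106,224).

```bash
python3 - <<'E'
from h import *
import pickle
f=pickle.load(open("w3.pkl","rb")); t=eyes.grab_frame("top")
A=lambda p:np.array(p)/2.6+[109.7,159.7]
w=[(269,125),(366,122),(357,249),(89,119),(106,240)]
a=A([(554,345),(467,341),(481,218),(722,369),(735,248)])
print("tri",tri(t,a,f,w).round(1).tolist())
print("line",onz(f,[(269,125)],43.5).round(1),onz(t,A([(554,345),(566,233)]),43.5).round(1).tolist())
print("up rails z62",onz(f,w[1:3],62).round(1).tolist(),onz(t,a[1:3],62).round(1).tolist())
print("dn rails z33",onz(f,w[3:],33).round(1).tolist(),onz(t,a[3:],33).round(1).tolist())
E
```

```text
tri [[410.8, -149.8, 39.8, 3.0], [415.0, -59.8, 60.5, 0.9], [540.8, -71.0, 57.6, 2.9], [389.3, -327.4, 30.7, 1.7], [516.8, -340.8, 28.8, 1.2]]
line [[ 409.7 -148.6   43.5]] [[412.1, -150.6, 43.5], [528.2, -161.6, 43.5]]
up rails z62 [[414.6, -60.0, 62.0], [538.1, -70.8, 62.0]] [[415.6, -59.9, 62.0], [541.5, -72.0, 62.0]]
dn rails z33 [[388.6, -326.3, 33.0], [515.9, -337.9, 33.0]] [[390.4, -326.8, 33.0], [516.4, -340.2, 33.0]]
```

```bash
python3 mv.py "472.2 -123.3 111.4 173 174.75; 472.9 -116 51.8 173 174.75"
```

```text
t 4.6 [ 481.3 -148.3  199.9] [180.   -0.  175.1] w 29.6 gf 24.9 F [-0.8  0.3 -1.9]
-> (472.2, -123.3, 111.4, 173.0, 174.75) [0.0112 0.0241 0.0885] [-7.  -0.   0.4]  rows>= 2.2
-> (472.9, -116.0, 51.8, 173.0, 174.75) [-0.    0.    0.06] [0. 0. 0.]  rows>= 1.4
```

Emit:
send_rows(targets="0.006 0.012 0.03 -3 0 0.2 10;0.011 0.024 0.06 -7 0 0.4 10;0.011 0.024 0.0885 -7 0 0.4 10;0.011 0.024 0.0885 -7 0 0.4 10;0.011 0.024 0.0885 -7 0 0.4 10;0.011 0.024 0.0885 -7 0 0.4 10")

```text
time_s: 5.1
ee_pos: [474.1, -124.4, 113.0]
ee_rot: [173.0, 0.1, 174.7]
force: [0.4, -0.6, -1.4]
gripper_width: 30.0
gripper_force: 24.9
```

Emit:
send_rows(targets="0 0 0.025 0 0 0 10;0 0 0.045 0 0 0 10;0 0 0.055 0 0 0 10;0 0 0.058 0 0 0 10;0 0 0.06 0 0 0 10;0 0 0.06 0 0 0 10;0 0 0.06 0 0 0 10")

```text
time_s: 5.68
ee_pos: [474.4, -117.8, 53.0]
ee_rot: [173.0, 0.1, 174.6]
force: [0.2, -0.3, -3.2]
gripper_width: 29.6
gripper_force: 24.9
```

```bash
python3 mv.py
```

```text
t 5.7 [ 474.4 -117.8   53. ] [1.730e+02 1.000e-01 1.746e+02] w 29.6 gf 24.9 F [ 0.2 -0.3 -3.2]
```

Emit:
send_rows(targets="0 0 0.001 0 0 0 10;0 0 0.0015 0 0 0 10;0 0 0.0015 0 0 0 40;0 0 0.0015 0 0 0 55;0 0 0.0015 0 0 0 58;0 0 0.0015 0 0 0 58;0 0 -0.01 0 0 0 58;0 0 -0.03 0 0 0 58;0 0 -0.06 0 0 0 58;0 0 -0.1 0 0 0 58;0 0.03 -0.12 0 0 0 58;0 0.06 -0.12 0 0 0 58")

```text
time_s: 6.68
ee_pos: [480.7, -74.0, 183.2]
ee_rot: [173.1, 0.6, 174.4]
force: [1.5, -0.3, -0.8]
gripper_width: 53.1
gripper_force: 0.0
```

Emit:
send_rows(targets="0 0.04 0 2 0 0 58;0 0.08 0 4 0 0 58;0 0.12 0 7 0 0 58;0 0.16 0 7 0 0 58;0 0.18 0 7 0 0 58;0 0.18 0 7 0 0 58;0 0.18 0 7 0 0 58")

```text
time_s: 7.27
ee_pos: [494.1, 105.9, 200.1]
ee_rot: [-180.0, -0.0, 174.8]
force: [0.0, -0.1, -0.7]
gripper_width: 52.9
gripper_force: 0.0
```

```bash
cat > look.py <<'E'
import sys
from h import *
n=sys.argv[1]
t=eyes.grab_frame("top"); b=cv2.imread("base_top.png")
C=np.array([465.2,-199.2]); u=np.array([.0915,.9958]); x=np.array([.9958,-.0915])
def prof(im):
    g=cv2.GaussianBlur(cv2.cvtColor(im,cv2.COLOR_BGR2GRAY),(3,3),0); ys=np.arange(-120,131,10)
    P=[[np.r_[C+a*x+y*u,38+y*.1228] for a in (-25,0,25)] for y in ys]
    return ys,np.array([[g[int(round(v)),int(round(c))] for c,v in proj(t,r)] for r in P]).mean(1)
ys,p=prof(t["image"]); _,q=prof(b)
print("ramp y: diff", dict(zip(ys.tolist(),(p-q).astype(int).tolist())))
for k,(a,bb,c,d) in {'red':(150,150,260,250),'green':(285,150,380,235)}.items():
    m=mask(t,k); nm=np.zeros_like(m); nm[bb:d,a:c]=m[bb:d,a:c]
    nn,l,st,_=cv2.connectedComponentsWithStats(nm); i=1+np.argmax(st[1:,4]); v,uu=np.nonzero(l==i)
    r=cv2.minAreaRect(onz(t,np.c_[uu,v],58)[:,:2].astype(np.float32)); print(k,np.round(r[0],1),np.round(r[1],1),round(r[2],1))
cv2.imwrite(f"pics/top_{n}.png",cv2.resize(t["image"][160:315,110:410],None,fx=2.6,fy=2.6,interpolation=cv2.INTER_CUBIC))
E
python3 look.py p1; python3 mv.py
```

```text
ramp y: diff {-120: -68, -110: -13, -100: -22, -90: -6, -80: 0, -70: 0, -60: -1, -50: -1, -40: -1, -30: -1, -20: -1, -10: 0, 0: 0, 10: 0, 20: 0, 30: -1, 40: 0, 50: -1, 60: 0, 70: -1, 80: 0, 90: 0, 100: -1, 110: 0, 120: 0, 130: -1}
red [654.7 165.7] [159.5 139.9] 83.9
green [ 665.  -169.4] [140.5 160.7] 3.7
t 7.3 [493.9 104.9 200. ] [-1.800e+02 -1.000e-01  1.747e+02] w 53.0 gf 0.0 F [-0.3 -0.6 -0.5]
```

View pics/top_p1.png

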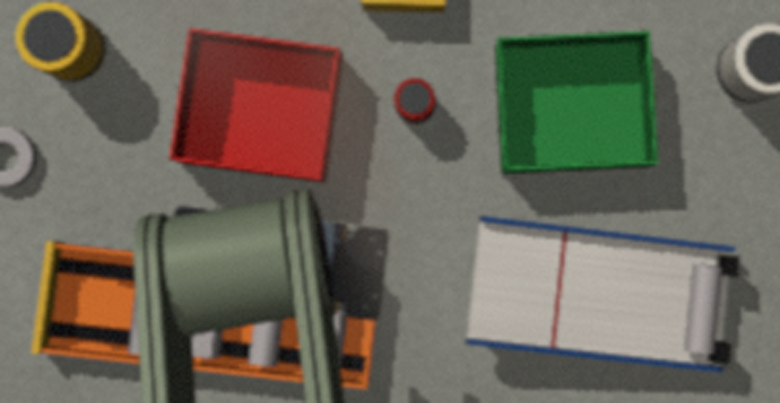

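```bash
python3 - <<'E'
import numpy as np
C=np.array([465.2,-199.2,0]); u=np.array([.0915,.9958,0])
n=-np.sin(np.radians(7))*u+np.array([0,0,np.cos(np.radians(7))])
c=C-107*u+[0,0,40]
for d in (90,-11.5): print(d,(c+d*n).round(1))
E
python3 mv.py "454.5 -316.7 129.3 173 174.75; 455.5 -304.4 28.6 173 174.75"
```

```text
90 [ 454.4 -316.7  129.3]
-11.5 [ 455.5 -304.4   28.6]
t 7.3 [493.9 104.9 200. ] [-1.800e+02 -1.000e-01  1.747e+02] w 53.0 gf 0.0 F [-0.3 -0.6 -0.5]
-> (454.5, -316.7, 129.3, 173.0, 174.75) [ 2.000e-04 -4.234e-01  7.100e-02] [-7.  -0.1 -0.1]  rows>= 10.3
-> (455.5, -304.4, 28.6, 173.0, 174.75) [ 1.000e-04 -0.000e+00  1.015e-01] [0. 0. 0.]  rows>= 2.4
```

Piece 1 rolled to the foot and lies straight against both stops, at about (705,308) in the crop. I'll fetch it from there.

Emit:
send_rows(targets="0 -0.03 0 0 0 0 58;0 -0.07 0 0 0 0 58;0 -0.11 0 0 0 0 58;0 -0.15 0 0 0 0 58;0 -0.19 0 0 0 0 58;0 -0.23 0 0 0 0 58;0 -0.27 0 0 0 0 58;0 -0.31 0.01 0 0 0 58;0 -0.35 0.03 -3 0 0 58;0 -0.39 0.05 -7 0 0 58;0 -0.4234 0.071 -7 0 0 58;0 -0.4234 0.071 -7 0 0 58")

```text
time_s: 8.32
ee_pos: [450.7, -322.8, 124.9]
ee_rot: [173.0, -0.3, 174.2]
force: [0.1, 0.9, 0.6]
gripper_width: 52.5
gripper_force: 0.0
```

Emit:
send_rows(targets="0 0 0 0 0 0 58;0 0 0 0 0 0 58")

```text
time_s: 8.48
ee_pos: [453.6, -316.7, 129.1]
ee_rot: [172.9, -0.1, 174.5]
force: [-0.0, 0.3, 0.3]
gripper_width: 52.9
gripper_force: 0.0
```

```bash
python3 - <<'E'
from h import *
f=eyes.grab_frame("wrist"); cv2.imwrite("pics/w4.png",f["image"]); print(proj(f,[(455.4,-305.8,40)]).round())
E
python3 mv.py "455.5 -304.4 28.6 173 174.75"
```

```text
[[275. 216.]]
t 8.5 [ 454.3 -316.   129.8] [173.   -0.  174.6] w 52.5 gf 0.0 F [-0.1 -0.4  1. ]
-> (455.5, -304.4, 28.6, 173.0, 174.75) [-0.0002 -0.0008  0.1019] [ 0.   0.  -0.2]  rows>= 2.4
```

View pics/w4.png

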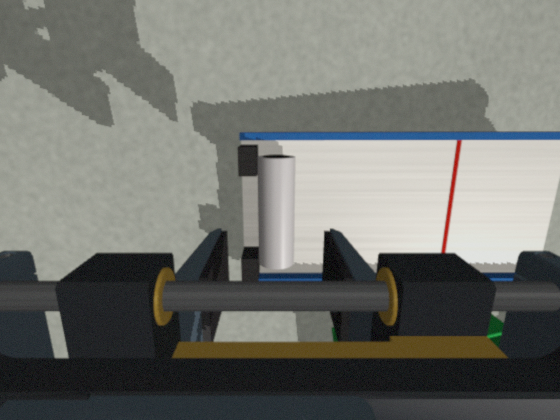

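Piece 1 is centred at (277,211) as projected, and the gap between the stops is centred on the fingers.

Emit:
send_rows(targets="0 -0.0005 0.04 0 0 0 58;0 -0.0005 0.075 0 0 0 58;0 -0.0005 0.095 0 0 0 58;0 -0.0005 0.102 0 0 0 58;0 -0.0005 0.102 0 0 0 58;0 -0.0005 0.102 0 0 0 35;0 -0.0005 0.102 0 0 0 15;0 -0.0005 0.102 0 0 0 10;0 -0.0005 0.102 0 0 0 10;0 -0.0005 0.09 0 0 0 10;0 -0.0005 0.06 0 0 0 10;0 -0.0005 0.02 0 0 0 10", grip_force=25)

```text
time_s: 9.53
ee_pos: [453.0, -312.9, 107.9]
ee_rot: [172.8, -0.4, 174.7]
force: [0.5, -0.5, -2.3]
gripper_width: 29.3
gripper_force: 25.0
```

```bash
python3 mv.py "667 -201 130 180 180; 667 -201 14 180 180"
```

```text
t 9.5 [ 453.  -312.9  107.9] [172.8  -0.4 174.7] w 29.3 gf 25.0 F [ 0.5 -0.5 -2.3]
-> (667.0, -201.0, 130.0, 180.0, 180.0) [-0.2026  0.1333 -0.0067] [ 7.2 -0.  -5.4]  rows>= 5.8
-> (667.0, -201.0, 14.0, 180.0, 180.0) [ 0.    -0.     0.116] [0. 0. 0.]  rows>= 2.8
```

Emit:
send_rows(targets="-0.02 0.013 -0.02 0 0 0 10;-0.055 0.036 -0.03 2 0 -1.5 10;-0.09 0.059 -0.03 5 0 -3 10;-0.125 0.082 -0.02 7.2 0 -5.4 10;-0.16 0.105 -0.01 7.2 0 -5.4 10;-0.19 0.125 -0.007 7.2 0 -5.4 10;-0.2026 0.1333 -0.0067 7.2 0 -5.4 10;-0.2026 0.1333 -0.0067 7.2 0 -5.4 10;-0.2026 0.1333 -0.0067 7.2 0 -5.4 10")

```text
time_s: 10.28
ee_pos: [668.9, -201.8, 131.6]
ee_rot: [-179.8, 0.2, -179.9]
force: [-0.8, -0.3, -2.4]
gripper_width: 29.4
gripper_force: 25.0
```

```bash
python3 mv.py "667 -201 14 180 180"
```

```text
t 10.3 [ 668.9 -201.8  131.6] [-179.8    0.2 -179.9] w 29.4 gf 25.0 F [-0.8 -0.3 -2.4]
-> (667.0, -201.0, 14.0, 180.0, 180.0) [0.0023 0.0013 0.1176] [-0.2  0.2  0.1]  rows>= 2.8
```

Emit:
send_rows(targets="0.002 0.001 0.035 0 0 0 10;0.002 0.001 0.07 0 0 0 10;0.002 0.001 0.1 0 0 0 10;0.002 0.001 0.113 0 0 0 10;0.002 0.001 0.117 0 0 0 10;0.002 0.001 0.117 0 0 0 10;0.002 0.001 0.117 0 0 0 40;0.002 0.001 0.117 0 0 0 48;0.002 0.001 0.117 0 0 0 48;0.002 0.001 0.08 0 0 0 48;0.002 0.001 0.04 0 0 0 48;0.002 0.001 0 0 0 0 48")

```text
time_s: 11.28
ee_pos: [666.9, -201.3, 134.5]
ee_rot: [-179.8, 0.3, -180.0]
force: [0.8, -0.5, 0.5]
gripper_width: 43.7
gripper_force: 0.0
```

```bash
python3 mv.py "440 278 110 180 175.1;440 278 10 180 175.1"
```

```text
t 11.3 [ 666.9 -201.3  134.5] [-179.8    0.3 -180. ] w 43.7 gf 0.0 F [ 0.8 -0.5  0.5]
-> (440.0, 278.0, 110.0, 180.0, 175.1) [0.2267 0.4796 0.0213] [-0.2  0.3  4.9]  rows>= 12.7
-> (440.0, 278.0, 10.0, 180.0, 175.1) [ 0.  -0.   0.1] [0. 0. 0.]  rows>= 2.4
```

Emit:
send_rows(targets="0.019 0.04 -0.01 0 0 0 55;0.038 0.08 -0.02 0 0 0 55;0.057 0.12 -0.02 0 0 1 55;0.076 0.16 -0.02 0 0 1 55;0.095 0.2 -0.02 0 0 2 55;0.113 0.24 -0.02 0 0 3 55;0.132 0.28 -0.02 0 0 4 55;0.151 0.32 -0.01 0 0 4.9 55;0.17 0.36 0 0 0 4.9 55;0.189 0.4 0 0 0 4.9 55;0.208 0.44 0.01 0 0 4.9 55;0.2267 0.4796 0.0213 0 0 4.9 55")

```text
time_s: 12.28
ee_pos: [455.2, 248.2, 117.8]
ee_rot: [-180.0, 0.6, 175.1]
force: [1.3, -0.5, 0.6]
gripper_width: 50.2
gripper_force: 0.0
```

Emit:
send_rows(targets="0 0 0 0 0 0 55;0 0 0 0 0 0 55;0 0 0 0 0 0 55")

```text
time_s: 12.53
ee_pos: [455.9, 246.1, 117.0]
ee_rot: [-179.9, 0.4, 175.2]
force: [-0.3, 0.2, 0.0]
gripper_width: 50.1
gripper_force: 0.0
```

```bash
python3 mv.py "439.5 277.5 10 180 175.1"; python3 look.py p1b
```

```text
t 12.5 [455.9 246.1 117. ] [-179.9    0.4  175.2] w 50.1 gf 0.0 F [-0.3  0.2  0. ]
-> (439.5, 277.5, 10.0, 180.0, 175.1) [0.0198 0.0302 0.1067] [-0.1  0.4  0.1]  rows>= 2.7
ramp y: diff {-120: 0, -110: 0, -100: 2, -90: 1, -80: 1, -70: 1, -60: 0, -50: 0, -40: 1, -30: 1, -20: 1, -10: 2, 0: 1, 10: 1, 20: 1, 30: 1, 40: 1, 50: 1, 60: 2, 70: 2, 80: 1, 90: 1, 100: 0, 110: 0, 120: 1, 130: 0}
red [654.7 165.6] [159.2 140.1] 83.7
green [ 664.8 -169.4] [140.  160.6] 3.8
```

Emit:
send_rows(targets="0.01 0.015 0.01 0 0 0 55;0.0198 0.03 0.02 0 0 0 55;0.0198 0.03 0.03 0 0 0 55;0.0198 0.03 0.03 0 0 0 55;0.0198 0.03 0.03 0 0 0 55")

```text
time_s: 13.0
ee_pos: [438.9, 276.1, 85.5]
ee_rot: [-179.8, 0.3, 175.1]
force: [-0.1, 0.9, 0.1]
gripper_width: 50.0
gripper_force: 0.0
```

Emit:
send_rows(targets="0 0 0.035 0 0 0 55;0 0 0.06 0 0 0 55;0 0 0.077 0 0 0 55;0 0 0.077 0 0 0 55;0 0 0.077 0 0 0 30;0 0 0.077 0 0 0 15;0 0 0.077 0 0 0 10;0 0 0.077 0 0 0 10;0 0 0.06 0 0 0 10;0 0 0.03 0 0 0 10;0 0 -0.01 0 0 0 10;0 0 -0.02 0 0 0 10", grip_force=25)

```text
time_s: 14.0
ee_pos: [440.9, 279.3, 111.4]
ee_rot: [179.8, 0.8, 175.1]
force: [2.0, 0.4, -0.3]
gripper_width: 33.0
gripper_force: 25.0
```

```bash
python3 mv.py "472.2 -123.3 121.4 173 174.75; 472.8 -116.3 53.5 173 174.75"
```

```text
t 14.0 [440.9 279.3 111.4] [179.8   0.8 175.1] w 33.0 gf 25.0 F [ 2.   0.4 -0.3]
-> (472.2, -123.3, 121.4, 173.0, 174.75) [-0.0655 -0.3985 -0.0103] [-6.8  0.8  0.4]  rows>= 9.7
-> (472.8, -116.3, 53.5, 173.0, 174.75) [ 0.     -0.0013  0.0683] [0. 0. 0.]  rows>= 1.6
```

Emit:
send_rows(targets="-0.006 -0.04 -0.03 0 0 0 10;-0.013 -0.08 -0.04 0 0 0 10;-0.02 -0.12 -0.04 0 0 0 10;-0.026 -0.16 -0.04 0 0 0 10;-0.033 -0.2 -0.04 0 0 0 10;-0.04 -0.24 -0.04 0 0 0 10;-0.046 -0.28 -0.04 -2 0 0 10;-0.053 -0.32 -0.03 -4 0 0 10;-0.06 -0.36 -0.02 -6.8 0.8 0.4 10;-0.0655 -0.3985 -0.01 -6.8 0.8 0.4 10;-0.0655 -0.3985 -0.01 -6.8 0.8 0.4 10;-0.0655 -0.3985 -0.01 -6.8 0.8 0.4 10")

```text
time_s: 15.0
ee_pos: [469.0, -127.0, 116.6]
ee_rot: [173.4, -0.6, 174.5]
force: [-0.4, 0.9, -2.1]
gripper_width: 33.3
gripper_force: 25.0
```

Emit:
send_rows(targets="0 0 0 0 0 0 10;0 0 0 0 0 0 10")

```text
time_s: 15.17
ee_pos: [469.3, -123.7, 117.6]
ee_rot: [173.4, -0.5, 174.9]
force: [-0.1, 0.1, -2.0]
gripper_width: 33.3
gripper_force: 25.0
```

```bash
python3 mv.py "472.8 -116.3 54 173 174.75"
```

```text
t 15.2 [ 469.3 -123.7  117.6] [173.4  -0.5 174.9] w 33.3 gf 25.0 F [-0.1  0.1 -2. ]
-> (472.8, -116.3, 54.0, 173.0, 174.75) [-0.0033  0.0003  0.064 ] [-0.4 -0.5  0.1]  rows>= 1.5
```

Emit:
send_rows(targets="-0.003 0 0.03 -0.4 -0.5 0.1 10;-0.003 0 0.05 -0.4 -0.5 0.1 10;-0.003 0 0.06 -0.4 -0.5 0.1 10;-0.003 0 0.064 -0.4 -0.5 0.1 10;-0.003 0 0.066 -0.4 -0.5 0.1 10;-0.003 0 0.066 -0.4 -0.5 0.1 10")

```text
time_s: 15.67
ee_pos: [473.1, -116.8, 52.2]
ee_rot: [173.0, 0.0, 174.7]
force: [-0.3, 0.7, -1.6]
gripper_width: 33.1
gripper_force: 25.0
```

```bash
python3 mv.py
```

```text
t 15.7 [ 473.1 -116.8   52.2] [173.    0.  174.7] w 33.1 gf 25.0 F [-0.3  0.7 -1.6]
```

Emit:
send_rows(targets="0 0 0.001 0 0 0 10;0 0 0.0015 0 0 0 10;0 0 0.0015 0 0 0 30;0 0 0.0015 0 0 0 45;0 0 0.0015 0 0 0 62;0 0 0.0015 0 0 0 62;0 0 0.0015 0 0 0 62;0 0 -0.01 0 0 0 62;0 0 -0.03 0 0 0 62;0 0 -0.06 0 0 0 62;0 0 -0.1 0 0 0 62;0 0 -0.12 0 0 0 62")

```text
time_s: 16.67
ee_pos: [472.8, -133.3, 174.7]
ee_rot: [173.1, 0.3, 174.6]
force: [1.2, -0.1, 0.2]
gripper_width: 56.6
gripper_force: 0.0
```

Emit:
send_rows(targets="0 0.04 0 2 0 0 58;0 0.08 0 4 0 0 58;0 0.12 0 7 0 0 58;0 0.16 0 7 0 0 58;0 0.2 0 7 0 0 58;0 0.22 0 7 0 0 58;0 0.22 0 7 0 0 58;0 0.22 0 7 0 0 58;0 0.22 0 7 0 0 58")

```text
time_s: 17.42
ee_pos: [491.4, 84.3, 197.4]
ee_rot: [-180.0, -0.1, 174.6]
force: [0.4, 0.3, 0.1]
gripper_width: 53.5
gripper_force: 0.0
```

```bash
python3 look.py p2; python3 mv.py "472.2 -124 121 173 174.75"
```

```text
ramp y: diff {-120: -1, -110: -1, -100: 0, -90: -1, -80: 0, -70: -1, -60: -1, -50: -1, -40: -1, -30: -1, -20: -1, -10: 0, 0: -1, 10: 0, 20: 0, 30: -1, 40: -2, 50: -51, 60: -78, 70: -60, 80: -46, 90: -47, 100: -3, 110: -1, 120: 0, 130: -2}
red [654.6 165.5] [159.9 139.9] 84.0
green [ 664.8 -169.5] [140.1 160.7] 3.8
t 17.5 [491.5  83.9 197.4] [-1.800e+02 -1.000e-01  1.746e+02] w 53.0 gf 0.0 F [-0.1  0.   0.2]
-> (472.2, -124.0, 121.0, 173.0, 174.75) [-0.0006 -0.2088  0.0765] [-7.  -0.  -0.2]  rows>= 5.3
```

Piece 2 stays at the release spot, with the shade at ramp y 70..95. It goes to the red bin.

Emit:
send_rows(targets="0 -0.03 0 0 0 0 58;0 -0.07 0 0 0 0 58;0 -0.11 0.01 0 0 0 58;0 -0.15 0.03 -3 0 0 58;0 -0.19 0.06 -7 0 0 58;0 -0.2088 0.0765 -7 0 0 58;0 -0.2088 0.0765 -7 0 0 58;0 -0.2088 0.0765 -7 0 0 58;0 -0.2088 0.0765 -7 0 0 58;0 -0.2088 0.0765 -7 0 0 58")

```text
time_s: 18.3
ee_pos: [472.7, -122.6, 122.0]
ee_rot: [173.0, 0.1, 174.6]
force: [0.1, -0.5, 0.6]
gripper_width: 52.8
gripper_force: 0.0
```

```bash
python3 - <<'E'
from h import *
f=eyes.grab_frame("wrist"); cv2.imwrite("pics/w5.png",f["image"]); print(proj(f,[(472.8,-117.8,63.5)]).round())
E
python3 mv.py "472.9 -117 51.5 173 174.75"
```

```text
[[272. 226.]]
t 18.4 [ 472.8 -122.2  122.2] [1.730e+02 1.000e-01 1.747e+02] w 52.9 gf 0.0 F [-0.4  0.7  0.2]
-> (472.9, -117.0, 51.5, 173.0, 174.75) [ 0.0005 -0.0034  0.0708] [-0.   0.1 -0. ]  rows>= 1.7
```

View pics/w5.png

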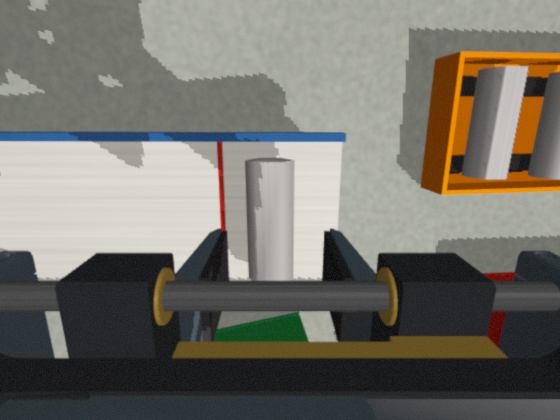

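Piece 2 is uphill of the red line, straight and centred between the fingers at col 270.

Emit:
send_rows(targets="0 -0.003 0.03 0 0 0 58;0 -0.003 0.055 0 0 0 58;0 -0.003 0.067 0 0 0 58;0 -0.003 0.071 0 0 0 58;0 -0.003 0.071 0 0 0 58;0 -0.003 0.071 0 0 0 35;0 -0.003 0.071 0 0 0 15;0 -0.003 0.071 0 0 0 10;0 -0.003 0.071 0 0 0 10;0 -0.003 0.06 0 0 0 10;0 -0.003 0.03 0 0 0 10;0 -0.003 -0.01 0 0 0 10", grip_force=25)

```text
time_s: 19.35
ee_pos: [469.3, -126.2, 129.3]
ee_rot: [172.9, -0.4, 174.6]
force: [1.1, 0.4, -1.7]
gripper_width: 33.1
gripper_force: 25.0
```

```bash
python3 mv.py "651 134 130 180 175; 651 134 14 180 175"
```

```text
t 19.4 [ 469.3 -126.2  129.3] [172.9  -0.4 174.6] w 33.1 gf 25.0 F [ 1.1  0.4 -1.7]
-> (651.0, 134.0, 130.0, 180.0, 175.0) [-0.1566  0.2741  0.0323] [ 7.1 -0.4 -0.4]  rows>= 7.6
-> (651.0, 134.0, 14.0, 180.0, 175.0) [ 0.    -0.     0.116] [0. 0. 0.]  rows>= 2.8
```

Emit:
send_rows(targets="-0.018 0.03 -0.02 0 0 0 10;-0.038 0.066 -0.02 0 0 0 10;-0.058 0.102 -0.01 2 0 0 10;-0.08 0.14 0 4 0 0 10;-0.1 0.175 0.01 7 0 0 10;-0.12 0.21 0.02 7.1 -0.4 -0.4 10;-0.14 0.245 0.0323 7.1 -0.4 -0.4 10;-0.1566 0.2741 0.0323 7.1 -0.4 -0.4 10;-0.1566 0.2741 0.0323 7.1 -0.4 -0.4 10;-0.1566 0.2741 0.0323 7.1 -0.4 -0.4 10;-0.1566 0.2741 0.0323 7.1 -0.4 -0.4 10")

```text
time_s: 20.27
ee_pos: [652.8, 132.7, 131.5]
ee_rot: [-179.9, 0.3, 175.0]
force: [0.1, -0.3, -3.2]
gripper_width: 33.0
gripper_force: 25.0
```

```bash
python3 mv.py "651 134 14 180 175"; python3 look.py p2b | grep -v ramp
```

```text
t 20.3 [652.8 132.7 131.5] [-179.9    0.3  175. ] w 33.0 gf 25.0 F [ 0.1 -0.3 -3.2]
-> (651.0, 134.0, 14.0, 180.0, 175.0) [0.0026 0.0014 0.1175] [-0.1  0.3  0. ]  rows>= 2.8
red [611.9 186. ] [105.8  50.8] 84.1
green [ 665.  -169.4] [140.7 160.6] 3.8
```

Emit:
send_rows(targets="0.002 0.001 0.035 0 0 0 10;0.002 0.001 0.07 0 0 0 10;0.002 0.001 0.1 0 0 0 10;0.002 0.001 0.113 0 0 0 10;0.002 0.001 0.117 0 0 0 10;0.002 0.001 0.117 0 0 0 10;0.002 0.001 0.117 0 0 0 40;0.002 0.001 0.117 0 0 0 48;0.002 0.001 0.117 0 0 0 48;0.002 0.001 0.08 0 0 0 48;0.002 0.001 0.04 0 0 0 48;0.002 0.001 0 0 0 0 48")

```text
time_s: 21.32
ee_pos: [651.5, 134.3, 134.2]
ee_rot: [-179.9, 0.4, 175.0]
force: [1.3, 0.5, 0.0]
gripper_width: 43.9
gripper_force: 0.0
```

```bash
python3 mv.py "435 214 90 180 175.1"
```

```text
t 21.3 [651.5 134.3 134.2] [-179.9    0.4  175. ] w 43.9 gf 0.0 F [1.3 0.5 0. ]
-> (435.0, 214.0, 90.0, 180.0, 175.1) [0.2229 0.0606 0.0425] [-0.1  0.4 -0.1]  rows>= 5.6
```

Emit:
send_rows(targets="0.035 0.01 0 0 0 0 55;0.073 0.02 0 0 0 0 55;0.11 0.03 0 0 0 0 55;0.15 0.04 0.01 0 0 0 55;0.185 0.05 0.025 0 0 0 55;0.21 0.057 0.035 0 0 0 55;0.223 0.0606 0.0425 0 0 0 55;0.223 0.0606 0.0425 0 0 0 55;0.223 0.0606 0.0425 0 0 0 55;0.223 0.0606 0.0425 0 0 0 55")

```text
time_s: 22.15
ee_pos: [437.2, 214.4, 89.2]
ee_rot: [180.0, 0.6, 175.0]
force: [0.4, -0.1, 0.3]
gripper_width: 50.1
gripper_force: 0.0
```

```bash
python3 mv.py "435 214 10 180 175.1"; python3 look.py p2c | grep -v ramp
```

```text
t 22.1 [437.2 214.4  89.2] [180.    0.6 175. ] w 50.1 gf 0.0 F [ 0.4 -0.1  0.3]
-> (435.0, 214.0, 10.0, 180.0, 175.1) [ 0.003  -0.0006  0.0792] [ 0.   0.6 -0.1]  rows>= 1.9
red [654.7 165.8] [159.  139.8] 83.8
green [ 664.6 -169.4] [140.5 160.5] 3.8
```

Emit:
send_rows(targets="0.002 0 0.035 0 0.5 0 55;0.002 0 0.062 0 0.5 0 55;0.002 0 0.079 0 0.5 0 55;0.002 0 0.079 0 0.5 0 55;0.002 0 0.079 0 0.5 0 30;0.002 0 0.079 0 0.5 0 15;0.002 0 0.079 0 0.5 0 10;0.002 0 0.079 0 0.5 0 10;0.002 0 0.06 0 0.5 0 10;0.002 0 0.03 0 0.5 0 10;0.002 0 -0.01 0 0.5 0 10;0.002 0 -0.02 0 0.5 0 10", grip_force=25)

```text
time_s: 23.2
ee_pos: [435.8, 215.7, 113.5]
ee_rot: [179.8, 0.4, 175.0]
force: [0.5, 0.2, -1.2]
gripper_width: 34.3
gripper_force: 25.0
```

```bash
python3 mv.py "472.2 -123.3 121.4 173 174.75"
```

```text
t 23.2 [435.8 215.7 113.5] [179.8   0.4 175. ] w 34.3 gf 25.0 F [ 0.5  0.2 -1.2]
-> (472.2, -123.3, 121.4, 173.0, 174.75) [-0.0659 -0.3345 -0.0087] [-6.8  0.4  0.3]  rows>= 8.2
```

Emit:
send_rows(targets="-0.006 -0.03 -0.03 0 0 0 10;-0.014 -0.07 -0.04 0 0 0 10;-0.022 -0.11 -0.04 0 0 0 10;-0.03 -0.15 -0.04 0 0 0 10;-0.037 -0.19 -0.04 0 0 0 10;-0.045 -0.23 -0.03 -2 0 0 10;-0.053 -0.27 -0.02 -4 0 0 10;-0.06 -0.31 -0.01 -6.8 0.4 0.3 10;-0.0659 -0.3345 -0.0087 -6.8 0.4 0.3 10;-0.0659 -0.3345 -0.0087 -6.8 0.4 0.3 10;-0.0659 -0.3345 -0.0087 -6.8 0.4 0.3 10;-0.0659 -0.3345 -0.0087 -6.8 0.4 0.3 10")

```text
time_s: 24.2
ee_pos: [469.1, -124.2, 117.3]
ee_rot: [173.3, -0.5, 174.7]
force: [-1.0, 0.9, -2.6]
gripper_width: 34.1
gripper_force: 25.0
```

```bash
python3 mv.py "472.8 -116.3 52 173 174.75"
```

```text
t 24.2 [ 469.1 -124.2  117.3] [173.3  -0.5 174.7] w 34.1 gf 25.0 F [-1.   0.9 -2.6]
-> (472.8, -116.3, 52.0, 173.0, 174.75) [-0.0035  0.0005  0.0658] [-0.3 -0.5 -0.1]  rows>= 1.6
```

Emit:
send_rows(targets="-0.003 0 0.03 -0.4 -0.5 0 10;-0.003 0 0.05 -0.4 -0.5 0 10;-0.003 0 0.06 -0.4 -0.5 0 10;-0.003 0 0.063 -0.4 -0.5 0 10;-0.003 0 0.065 -0.4 -0.5 0 10;-0.003 0 0.065 -0.4 -0.5 0 10")

```text
time_s: 24.7
ee_pos: [473.0, -116.5, 52.9]
ee_rot: [172.9, 0.0, 174.8]
force: [-0.3, -0.0, -1.7]
gripper_width: 34.1
gripper_force: 25.0
```

```bash
python3 mv.py
```

```text
t 24.7 [ 473.  -116.5   52.9] [172.9   0.  174.8] w 34.1 gf 25.0 F [-0.3 -0.  -1.7]
```

Emit:
send_rows(targets="0 0 0.001 0 0 0 10;0 0 0.002 0 0 0 10;0 0 0.002 0 0 0 30;0 0 0.002 0 0 0 45;0 0 0.002 0 0 0 62;0 0 0.002 0 0 0 62;0 0 0.002 0 0 0 62;0 0 -0.01 0 0 0 62;0 0 -0.03 0 0 0 62;0 0 -0.06 0 0 0 62;0 0 -0.1 0 0 0 62;0 0 -0.12 0 0 0 62")

```text
time_s: 25.7
ee_pos: [472.7, -133.2, 175.3]
ee_rot: [173.0, 0.3, 174.6]
force: [1.2, -0.0, 0.3]
gripper_width: 56.6
gripper_force: 0.0
```

Emit:
send_rows(targets="0 0.04 0 2 0 0 58;0 0.08 0 4 0 0 58;0 0.12 0 7 0 0 58;0 0.16 0 7 0 0 58;0 0.2 0 7 0 0 58;0 0.22 0 7 0 0 58;0 0.22 0 7 0 0 58;0 0.22 0 7 0 0 58;0 0.22 0 7 0 0 58")

```text
time_s: 26.45
ee_pos: [491.2, 84.4, 198.4]
ee_rot: [179.9, -0.1, 174.7]
force: [-0.2, -0.2, -0.2]
gripper_width: 53.2
gripper_force: 0.0
```

```bash
python3 look.py p3; python3 mv.py "472.2 -124 121 173 174.75;454.5 -316.7 129.3 173 174.75"
```

```text
ramp y: diff {-120: -1, -110: -1, -100: -1, -90: -1, -80: -1, -70: 0, -60: -1, -50: -1, -40: -1, -30: -2, -20: -2, -10: -1, 0: -1, 10: -1, 20: -1, 30: -1, 40: -2, 50: -54, 60: -78, 70: -39, 80: -35, 90: -54, 100: -7, 110: -1, 120: -1, 130: -1}
red [654.7 165.4] [159.5 140. ] 83.6
green [ 664.8 -169.4] [140.  160.5] 3.8
t 26.5 [491.2  84.  198.4] [ 1.799e+02 -1.000e-01  1.746e+02] w 52.7 gf 0.0 F [-0.3 -0.1 -0.9]
-> (472.2, -124.0, 121.0, 173.0, 174.75) [-0.0008 -0.209   0.0771] [-6.9 -0.1 -0.2]  rows>= 5.3
-> (454.5, -316.7, 129.3, 173.0, 174.75) [-0.     -0.1911 -0.0318] [0. 0. 0.]  rows>= 4.6
```

Piece 3 stays on the ramp too, so it goes to the red bin.

Emit:
send_rows(targets="0 -0.03 0 0 0 0 58;0 -0.07 0 0 0 0 58;0 -0.11 0.01 0 0 0 58;0 -0.15 0.03 -3 0 0 58;0 -0.19 0.06 -7 0 0 58;0 -0.209 0.077 -7 0 0 58;0 -0.209 0.077 -7 0 0 58;0 -0.209 0.077 -7 0 0 58;0 -0.209 0.077 -7 0 0 58;0 -0.209 0.077 -7 0 0 58")

```text
time_s: 27.33
ee_pos: [472.6, -122.5, 122.2]
ee_rot: [172.9, 0.1, 174.7]
force: [0.4, -1.0, -1.0]
gripper_width: 52.9
gripper_force: 0.0
```

```bash
python3 mv.py "472.9 -117 51.5 173 174.75"
```

```text
t 27.3 [ 472.6 -122.5  122.2] [1.729e+02 1.000e-01 1.747e+02] w 52.9 gf 0.0 F [ 0.4 -1.  -1. ]
-> (472.9, -117.0, 51.5, 173.0, 174.75) [ 0.0003 -0.0032  0.0709] [ 0.1  0.1 -0.1]  rows>= 1.7
```

Emit:
send_rows(targets="0 -0.003 0.03 0 0 0 58;0 -0.003 0.055 0 0 0 58;0 -0.003 0.067 0 0 0 58;0 -0.003 0.071 0 0 0 58;0 -0.003 0.071 0 0 0 58;0 -0.003 0.071 0 0 0 35;0 -0.003 0.071 0 0 0 15;0 -0.003 0.071 0 0 0 10;0 -0.003 0.071 0 0 0 10;0 -0.003 0.06 0 0 0 10;0 -0.003 0.03 0 0 0 10;0 -0.003 -0.01 0 0 0 10", grip_force=25)

```text
time_s: 28.33
ee_pos: [469.2, -126.2, 129.4]
ee_rot: [172.8, -0.4, 174.7]
force: [0.6, -0.1, -2.4]
gripper_width: 34.7
gripper_force: 25.0
```

```bash
python3 mv.py "658 197 130 180 175"; python3 look.py p3b
```

```text
t 28.3 [ 469.2 -126.2  129.4] [172.8  -0.4 174.7] w 34.7 gf 25.0 F [ 0.6 -0.1 -2.4]
-> (658.0, 197.0, 130.0, 180.0, 175.0) [-0.158   0.3368  0.0408] [ 7.2 -0.4 -0.4]  rows>= 9.0
ramp y: diff {-120: -68, -110: -61, -100: -75, -90: -77, -80: -78, -70: -76, -60: -75, -50: -75, -40: -74, -30: -74, -20: -76, -10: -95, 0: -100, 10: -95, 20: -86, 30: -97, 40: -103, 50: -112, 60: -127, 70: -144, 80: -143, 90: -134, 100: -53, 110: -125, 120: -139, 130: -130}
red [654.8 165.7] [159.5 140.3] 84.0
green [ 664.8 -169.4] [140.  160.5] 3.8
```

Emit:
send_rows(targets="-0.015 0.03 -0.02 0 0 0 10;-0.033 0.068 -0.02 0 0 0 10;-0.05 0.105 -0.01 2 0 0 10;-0.067 0.142 0 4 0 0 10;-0.084 0.18 0.01 7 0 0 10;-0.1 0.215 0.02 7.2 -0.4 -0.4 10;-0.12 0.255 0.03 7.2 -0.4 -0.4 10;-0.14 0.295 0.04 7.2 -0.4 -0.4 10;-0.158 0.3368 0.0408 7.2 -0.4 -0.4 10;-0.158 0.3368 0.0408 7.2 -0.4 -0.4 10;-0.158 0.3368 0.0408 7.2 -0.4 -0.4 10;-0.158 0.3368 0.0408 7.2 -0.4 -0.4 10")

```text
time_s: 29.38
ee_pos: [660.1, 196.3, 131.1]
ee_rot: [-179.8, 0.3, 175.1]
force: [0.2, -0.8, -1.4]
gripper_width: 34.2
gripper_force: 25.0
```

```bash
python3 mv.py "658 197 14 180 175"
```

```text
t 29.4 [660.1 196.3 131.1] [-179.8    0.3  175.1] w 34.2 gf 25.0 F [ 0.2 -0.8 -1.4]
-> (658.0, 197.0, 14.0, 180.0, 175.0) [0.0028 0.0008 0.1171] [-0.2  0.3  0.1]  rows>= 2.8
```

Emit:
send_rows(targets="0.002 0.001 0.035 0 0 0 10;0.002 0.001 0.07 0 0 0 10;0.002 0.001 0.1 0 0 0 10;0.002 0.001 0.113 0 0 0 10;0.002 0.001 0.117 0 0 0 10;0.002 0.001 0.117 0 0 0 10;0.002 0.001 0.117 0 0 0 40;0.002 0.001 0.117 0 0 0 48;0.002 0.001 0.117 0 0 0 48;0.002 0.001 0.08 0 0 0 48;0.002 0.001 0.04 0 0 0 48;0.002 0.001 0 0 0 0 48")

```text
time_s: 30.38
ee_pos: [658.6, 197.3, 134.3]
ee_rot: [-179.9, 0.4, 175.0]
force: [1.0, 0.4, 0.4]
gripper_width: 43.8
gripper_force: 0.0
```

```bash
python3 mv.py "427 151 90 180 175.1"
```

```text
t 30.4 [658.6 197.3 134.3] [-179.9    0.4  175. ] w 43.8 gf 0.0 F [1.  0.4 0.4]
-> (427.0, 151.0, 90.0, 180.0, 175.1) [ 0.227  -0.0661  0.0426] [-0.1  0.4 -0.1]  rows>= 5.8
```

Emit:
send_rows(targets="0.035 -0.01 0 0 0 0 55;0.073 -0.021 0 0 0 0 55;0.11 -0.032 0 0 0 0 55;0.15 -0.044 0.01 0 0 0 55;0.185 -0.054 0.025 0 0.4 0 55;0.215 -0.063 0.035 0 0.4 0 55;0.227 -0.066 0.0426 0 0.4 0 55;0.227 -0.066 0.0426 0 0.4 0 55;0.227 -0.066 0.0426 0 0.4 0 55;0.227 -0.066 0.0426 0 0.4 0 55")

```text
time_s: 31.22
ee_pos: [429.8, 151.9, 89.4]
ee_rot: [180.0, 0.3, 175.0]
force: [-0.4, 0.3, 0.4]
gripper_width: 50.2
gripper_force: 0.0
```

```bash
python3 mv.py "428 151 10 180 175.1"; python3 look.py p3c
```

```text
t 31.2 [429.8 151.9  89.4] [180.    0.3 175. ] w 50.2 gf 0.0 F [-0.4  0.3  0.4]
-> (428.0, 151.0, 10.0, 180.0, 175.1) [ 0.0021 -0.0011  0.0794] [ 0.   0.3 -0.1]  rows>= 1.9
ramp y: diff {-120: -1, -110: -2, -100: -1, -90: -1, -80: -1, -70: -1, -60: -1, -50: -1, -40: -1, -30: -2, -20: -1, -10: 0, 0: -1, 10: -1, 20: 0, 30: -1, 40: 0, 50: 0, 60: -1, 70: 0, 80: 0, 90: -1, 100: -2, 110: 0, 120: -1, 130: -1}
red [654.5 165.6] [158.8 140.2] 83.5
green [ 665.1 -169.4] [140.5 160.5] 3.8
```

Emit:
send_rows(targets="0.002 -0.001 0.035 0 0.3 0 55;0.002 -0.001 0.062 0 0.3 0 55;0.002 -0.001 0.079 0 0.3 0 55;0.002 -0.001 0.079 0 0.3 0 55;0.002 -0.001 0.079 0 0.3 0 30;0.002 -0.001 0.079 0 0.3 0 15;0.002 -0.001 0.079 0 0.3 0 10;0.002 -0.001 0.079 0 0.3 0 10;0.002 -0.001 0.06 0 0.3 0 10;0.002 -0.001 0.03 0 0.3 0 10;0.002 -0.001 -0.01 0 0.3 0 10;0.002 -0.001 -0.02 0 0.3 0 10", grip_force=25)

```text
time_s: 32.27
ee_pos: [428.0, 151.3, 113.2]
ee_rot: [179.9, 0.2, 175.0]
force: [0.5, 0.8, -2.1]
gripper_width: 29.4
gripper_force: 24.9
```

```bash
python3 mv.py "474 -121.5 122 173 174.75"
```

```text
t 32.3 [428.  151.3 113.2] [179.9   0.2 175. ] w 29.4 gf 24.9 F [ 0.5  0.8 -2.1]
-> (474.0, -121.5, 122.0, 173.0, 174.75) [-0.0695 -0.2678 -0.0091] [-6.9  0.2  0.3]  rows>= 6.6
```

Emit:
send_rows(targets="-0.008 -0.03 -0.03 0 0 0 10;-0.018 -0.068 -0.04 0 0 0 10;-0.027 -0.106 -0.04 0 0 0 10;-0.037 -0.144 -0.04 0 0 0 10;-0.047 -0.182 -0.03 -2 0 0 10;-0.057 -0.22 -0.02 -5 0 0 10;-0.065 -0.255 -0.01 -6.9 0.2 0.3 10;-0.0695 -0.268 -0.009 -6.9 0.2 0.3 10;-0.0695 -0.268 -0.009 -6.9 0.2 0.3 10;-0.0695 -0.268 -0.009 -6.9 0.2 0.3 10;-0.0695 -0.268 -0.009 -6.9 0.2 0.3 10")

```text
time_s: 33.18
ee_pos: [470.8, -121.6, 117.3]
ee_rot: [173.2, -0.5, 174.8]
force: [0.2, 0.7, -2.0]
gripper_width: 29.3
gripper_force: 24.9
```

```bash
python3 mv.py "472.8 -116.3 53 173 174.75"
```

```text
t 33.2 [ 470.8 -121.6  117.3] [173.2  -0.5 174.8] w 29.3 gf 24.9 F [ 0.2  0.7 -2. ]
-> (472.8, -116.3, 53.0, 173.0, 174.75) [-0.0021 -0.0022  0.0645] [-0.2 -0.5 -0. ]  rows>= 1.5
```

Emit:
send_rows(targets="-0.002 -0.002 0.03 -0.2 -0.5 0 10;-0.002 -0.002 0.05 -0.2 -0.5 0 10;-0.002 -0.002 0.06 -0.2 -0.5 0 10;-0.002 -0.002 0.063 -0.2 -0.5 0 10;-0.002 -0.002 0.065 -0.2 -0.5 0 10;-0.002 -0.002 0.065 -0.2 -0.5 0 10")

```text
time_s: 33.68
ee_pos: [473.5, -116.2, 52.7]
ee_rot: [173.0, 0.0, 174.8]
force: [0.0, -0.0, -2.8]
gripper_width: 29.4
gripper_force: 24.9
```

```bash
python3 mv.py
```

```text
t 33.7 [ 473.5 -116.2   52.7] [173.    0.  174.8] w 29.4 gf 24.9 F [ 0.  -0.  -2.8]
```

Emit:
send_rows(targets="0 0 0.001 0 0 0 10;0 0 0.0018 0 0 0 10;0 0 0.0018 0 0 0 30;0 0 0.0018 0 0 0 45;0 0 0.0018 0 0 0 62;0 0 0.0018 0 0 0 62;0 0 0.0018 0 0 0 62;0 0 -0.01 0 0 0 62;0 0 -0.03 0 0 0 62;0 0 -0.06 0 0 0 62;0 0 -0.1 0 0 0 62;0 0 -0.12 0 0 0 62")

```text
time_s: 34.68
ee_pos: [473.3, -132.7, 175.2]
ee_rot: [173.1, 0.3, 174.7]
force: [0.5, 0.3, 0.3]
gripper_width: 56.3
gripper_force: 0.0
```

Emit:
send_rows(targets="0 0.04 0 2 0 0 58;0 0.08 0 4 0 0 58;0 0.12 0 7 0 0 58;0 0.16 0 7 0 0 58;0 0.2 0 7 0 0 58;0 0.22 0 7 0 0 58;0 0.22 0 7 0 0 58;0 0.22 0 7 0 0 58;0 0.22 0 7 0 0 58")

```text
time_s: 35.43
ee_pos: [491.6, 84.9, 197.8]
ee_rot: [-180.0, -0.0, 174.7]
force: [0.3, -1.2, 0.3]
gripper_width: 53.3
gripper_force: 0.0
```

```bash
python3 look.py p4; python3 mv.py "454.5 -316 130 173 174.75"
```

```text
ramp y: diff {-120: -69, -110: -13, -100: -23, -90: -6, -80: 0, -70: -1, -60: -2, -50: -2, -40: -1, -30: -1, -20: -1, -10: -1, 0: -1, 10: -1, 20: -1, 30: -1, 40: 0, 50: -1, 60: -1, 70: -1, 80: -1, 90: 0, 100: -2, 110: -1, 120: -1, 130: -1}
red [653.3 166.3] [158.8 137.2] 84.0
green [ 664.8 -169.5] [140.1 160.7] 3.9
t 35.5 [491.6  84.6 197.8] [-1.800e+02 -1.000e-01  1.746e+02] w 52.8 gf 0.0 F [0.3 0.3 0.8]
-> (454.5, -316.0, 130.0, 173.0, 174.75) [-0.0007 -0.4022  0.068 ] [-7.  -0.  -0.1]  rows>= 9.8
```

Piece 4 rolled to the foot with the same signature as piece 1.

Emit:
send_rows(targets="0 -0.03 0 0 0 0 58;0 -0.07 0 0 0 0 58;0 -0.11 0 0 0 0 58;0 -0.15 0 0 0 0 58;0 -0.19 0 0 0 0 58;0 -0.23 0 0 0 0 58;0 -0.27 0 0 0 0 58;0 -0.31 0.01 0 0 0 58;0 -0.35 0.03 -3 0 0 58;0 -0.39 0.05 -7 0 0 58;0 -0.4022 0.068 -7 0 0 58;0 -0.4022 0.068 -7 0 0 58")

```text
time_s: 36.48
ee_pos: [450.8, -319.5, 125.5]
ee_rot: [172.9, -0.4, 174.2]
force: [-0.0, 0.4, 0.2]
gripper_width: 53.2
gripper_force: 0.0
```

Emit:
send_rows(targets="0 0 0 0 0 0 58;0 0 0 0 0 0 58;0 0 0 0 0 0 58")

```text
time_s: 36.73
ee_pos: [455.0, -314.2, 131.2]
ee_rot: [173.0, 0.1, 174.7]
force: [-0.6, 1.0, 0.3]
gripper_width: 53.2
gripper_force: 0.0
```

```bash
python3 mv.py "455.5 -304.4 28.6 173 174.75"
```

```text
t 36.7 [ 455.  -314.2  131.2] [1.730e+02 1.000e-01 1.747e+02] w 53.2 gf 0.0 F [-0.6  1.   0.3]
-> (455.5, -304.4, 28.6, 173.0, 174.75) [ 0.0005 -0.0027  0.103 ] [-0.   0.1 -0. ]  rows>= 2.5
```

Emit:
send_rows(targets="0 -0.0025 0.04 0 0 0 58;0 -0.0025 0.075 0 0 0 58;0 -0.0025 0.095 0 0 0 58;0 -0.0025 0.103 0 0 0 58;0 -0.0025 0.103 0 0 0 58;0 -0.0025 0.103 0 0 0 35;0 -0.0025 0.103 0 0 0 15;0 -0.0025 0.103 0 0 0 10;0 -0.0025 0.103 0 0 0 10;0 -0.0025 0.09 0 0 0 10;0 -0.0025 0.06 0 0 0 10;0 -0.0025 0.02 0 0 0 10", grip_force=25)

```text
time_s: 37.73
ee_pos: [452.6, -313.3, 108.3]
ee_rot: [172.8, -0.4, 174.7]
force: [0.5, -0.4, -2.1]
gripper_width: 29.6
gripper_force: 25.0
```

```bash
python3 mv.py "663 -138 130 180 180"; python3 look.py p4b | grep -v ramp
```

```text
t 37.7 [ 452.6 -313.3  108.3] [172.8  -0.4 174.7] w 29.6 gf 25.0 F [ 0.5 -0.4 -2.1]
-> (663.0, -138.0, 130.0, 180.0, 180.0) [-0.1932  0.1953  0.0016] [ 7.2 -0.  -5.3]  rows>= 6.6
red [654.7 165.5] [159.2 139.9] 83.6
green [ 664.7 -169.4] [140.  160.6] 3.8
```

Emit:
send_rows(targets="-0.02 0.02 -0.02 0 0 0 10;-0.045 0.046 -0.03 2 0 -1.5 10;-0.07 0.072 -0.03 5 0 -3 10;-0.097 0.098 -0.02 7.2 0 -5.3 10;-0.125 0.125 -0.01 7.2 0 -5.3 10;-0.15 0.15 0 7.2 0 -5.3 10;-0.175 0.177 0.0016 7.2 0 -5.3 10;-0.1932 0.1953 0.0016 7.2 0 -5.3 10;-0.1932 0.1953 0.0016 7.2 0 -5.3 10;-0.1932 0.1953 0.0016 7.2 0 -5.3 10")

```text
time_s: 38.62
ee_pos: [665.6, -138.4, 131.5]
ee_rot: [-179.8, 0.3, -179.9]
force: [-1.1, 0.7, -2.3]
gripper_width: 29.8
gripper_force: 25.0
```

```bash
python3 mv.py "663 -138 14 180 180"
```

```text
t 38.6 [ 665.6 -138.4  131.5] [-179.8    0.3 -179.9] w 29.8 gf 25.0 F [-1.1  0.7 -2.3]
-> (663.0, -138.0, 14.0, 180.0, 180.0) [0.0031 0.0009 0.1175] [-0.2  0.3  0.1]  rows>= 2.8
```

View pics/top_p4.png

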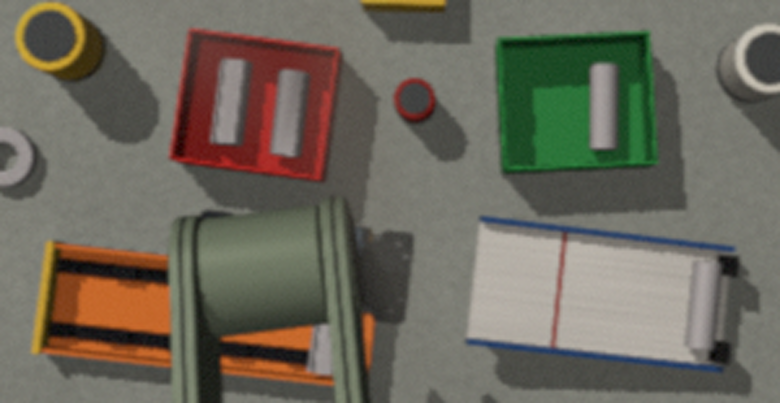

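Pieces 2 and 3 lie in the red bin at about (230,102) and (288,112). Piece 1 lies in the green bin at about (603,106), so the +y slot is free. I'll lower there.

Emit:
send_rows(targets="0.002 0.001 0.035 0 0 0 10;0.002 0.001 0.07 0 0 0 10;0.002 0.001 0.1 0 0 0 10;0.002 0.001 0.113 0 0 0 10;0.002 0.001 0.117 0 0 0 10;0.002 0.001 0.117 0 0 0 10;0.002 0.001 0.117 0 0 0 40;0.002 0.001 0.117 0 0 0 48;0.002 0.001 0.117 0 0 0 48;0.002 0.001 0.08 0 0 0 48;0.002 0.001 0.04 0 0 0 48;0.002 0.001 0 0 0 0 48")

```text
time_s: 39.62
ee_pos: [662.9, -138.5, 134.3]
ee_rot: [-179.8, 0.3, 180.0]
force: [1.7, 0.2, -0.0]
gripper_width: 43.5
gripper_force: 0.0
```

```bash
python3 mv.py "422 86.5 100 180 175.1"
```

```text
t 39.6 [ 662.9 -138.5  134.3] [-179.8    0.3  180. ] w 43.5 gf 0.0 F [ 1.7  0.2 -0. ]
-> (422.0, 86.5, 100.0, 180.0, 175.1) [0.2412 0.225  0.0321] [-0.2  0.3  4.9]  rows>= 7.9
```

Emit:
send_rows(targets="0.025 0.023 -0.01 0 0 0 55;0.053 0.05 -0.01 0 0 0 55;0.08 0.075 -0.01 0 0 1 55;0.107 0.1 -0.01 0 0 2 55;0.134 0.125 -0.01 0 0 3 55;0.16 0.15 0 0 0 4 55;0.187 0.175 0.01 0 0.3 4.9 55;0.214 0.2 0.02 0 0.3 4.9 55;0.2412 0.225 0.032 0 0.3 4.9 55;0.2412 0.225 0.032 0 0.3 4.9 55;0.2412 0.225 0.032 0 0.3 4.9 55;0.2412 0.225 0.032 0 0.3 4.9 55")

```text
time_s: 40.62
ee_pos: [423.7, 86.7, 99.3]
ee_rot: [-179.8, 0.2, 175.1]
force: [0.7, 0.6, 0.4]
gripper_width: 50.3
gripper_force: 0.0
```

```bash
python3 mv.py "422 86.5 10 180 175.1"; python3 look.py p4c
```

```text
t 40.6 [423.7  86.7  99.3] [-179.8    0.2  175.1] w 50.3 gf 0.0 F [0.7 0.6 0.4]
-> (422.0, 86.5, 10.0, 180.0, 175.1) [ 0.0021 -0.0001  0.0893] [-0.2  0.2  0. ]  rows>= 2.1
ramp y: diff {-120: -2, -110: -2, -100: -2, -90: -2, -80: -2, -70: -1, -60: -2, -50: -2, -40: -2, -30: -2, -20: -2, -10: -2, 0: -2, 10: -1, 20: -1, 30: -2, 40: -1, 50: -2, 60: -1, 70: -1, 80: -2, 90: -1, 100: -2, 110: -2, 120: -2, 130: -2}
red [654.7 165.9] [158.9 139.9] 83.8
green [ 664.8 -169.4] [140.1 160.7] 3.8
```

Emit:
send_rows(targets="0.002 0 0.035 0 0.2 0 55;0.002 0 0.07 0 0.2 0 55;0.002 0 0.088 0 0.2 0 55;0.002 0 0.089 0 0.2 0 55;0.002 0 0.089 0 0.2 0 30;0.002 0 0.089 0 0.2 0 15;0.002 0 0.089 0 0.2 0 10;0.002 0 0.089 0 0.2 0 10;0.002 0 0.07 0 0.2 0 10;0.002 0 0.04 0 0.2 0 10;0.002 0 0 0 0.2 0 10;0.002 0 -0.01 0 0.2 0 10", grip_force=25)

```text
time_s: 41.67
ee_pos: [423.3, 87.3, 113.4]
ee_rot: [-180.0, 0.4, 175.1]
force: [2.1, 0.7, -1.3]
gripper_width: 33.9
gripper_force: 25.0
```

```bash
python3 mv.py "474 -121.5 122 173 174.75"
```

```text
t 41.7 [423.3  87.3 113.4] [-180.     0.4  175.1] w 33.9 gf 25.0 F [ 2.1  0.7 -1.3]
-> (474.0, -121.5, 122.0, 173.0, 174.75) [-0.0685 -0.2037 -0.008 ] [-7.   0.4  0.3]  rows>= 5.2
```

Emit:
send_rows(targets="-0.01 -0.03 -0.03 0 0 0 10;-0.022 -0.066 -0.04 0 0 0 10;-0.035 -0.104 -0.04 0 0 0 10;-0.047 -0.14 -0.03 -2 0 0 10;-0.058 -0.175 -0.02 -5 0 0 10;-0.0685 -0.2037 -0.009 -7 0.4 0.3 10;-0.0685 -0.2037 -0.009 -7 0.4 0.3 10;-0.0685 -0.2037 -0.009 -7 0.4 0.3 10;-0.0685 -0.2037 -0.009 -7 0.4 0.3 10")

```text
time_s: 42.42
ee_pos: [470.5, -121.8, 117.8]
ee_rot: [173.2, -0.6, 174.8]
force: [-0.2, 0.5, -1.3]
gripper_width: 34.0
gripper_force: 25.0
```

```bash
python3 mv.py "472.8 -116.3 53 173 174.75"
```

```text
t 42.4 [ 470.5 -121.8  117.8] [173.2  -0.6 174.8] w 34.0 gf 25.0 F [-0.2  0.5 -1.3]
-> (472.8, -116.3, 53.0, 173.0, 174.75) [-0.0025 -0.002   0.065 ] [-0.2 -0.6 -0.1]  rows>= 1.6
```

Emit:
send_rows(targets="-0.0025 -0.002 0.03 -0.2 -0.6 0 10;-0.0025 -0.002 0.05 -0.2 -0.6 0 10;-0.0025 -0.002 0.06 -0.2 -0.6 0 10;-0.0025 -0.002 0.063 -0.2 -0.6 0 10;-0.0025 -0.002 0.0655 -0.2 -0.6 0 10;-0.0025 -0.002 0.0655 -0.2 -0.6 0 10")

```text
time_s: 42.92
ee_pos: [473.6, -115.6, 52.8]
ee_rot: [173.0, 0.1, 174.8]
force: [1.1, -0.1, -2.6]
gripper_width: 34.0
gripper_force: 25.0
```

```bash
python3 mv.py
```

```text
t 42.9 [ 473.6 -115.6   52.8] [1.730e+02 1.000e-01 1.748e+02] w 34.0 gf 25.0 F [ 1.1 -0.1 -2.6]
```

Emit:
send_rows(targets="0 0 0.001 0 0 0 10;0 0 0.002 0 0 0 10;0 0 0.002 0 0 0 30;0 0 0.002 0 0 0 45;0 0 0.002 0 0 0 62;0 0 0.002 0 0 0 62;0 0 0.002 0 0 0 62;0 0 -0.01 0 0 0 62;0 0 -0.03 0 0 0 62;0 0 -0.06 0 0 0 62;0 0 -0.1 0 0 0 62;0 0 -0.12 0 0 0 62")

```text
time_s: 43.92
ee_pos: [473.4, -132.0, 175.1]
ee_rot: [173.1, 0.3, 174.7]
force: [0.7, -0.9, 0.8]
gripper_width: 56.5
gripper_force: 0.0
```

Emit:
send_rows(targets="0 0.04 0 2 0 0 58;0 0.08 0 4 0 0 58;0 0.12 0 7 0 0 58;0 0.16 0 7 0 0 58;0 0.2 0 7 0 0 58;0 0.22 0 7 0 0 58;0 0.22 0 7 0 0 58;0 0.22 0 7 0 0 58;0 0.22 0 7 0 0 58")

```text
time_s: 44.67
ee_pos: [491.7, 85.6, 197.8]
ee_rot: [-179.9, -0.0, 174.7]
force: [0.1, 0.0, -0.2]
gripper_width: 52.9
gripper_force: 0.0
```

```bash
python3 look.py p5; python3 mv.py "473 -122.5 122 173 174.75"
```

```text
ramp y: diff {-120: -1, -110: -1, -100: 0, -90: -1, -80: -1, -70: -1, -60: -1, -50: -1, -40: -1, -30: -1, -20: -1, -10: 0, 0: 0, 10: 0, 20: -1, 30: -1, 40: -2, 50: -54, 60: -71, 70: -47, 80: -36, 90: -52, 100: -10, 110: -1, 120: -1, 130: -2}
red [654.7 165.9] [159.1 139.9] 84.0
green [ 665.  -169.4] [140.7 160.5] 3.8
t 44.7 [491.6  85.2 197.8] [-180.    -0.   174.7] w 52.7 gf 0.0 F [-0.  -0.  -0.7]
-> (473.0, -122.5, 122.0, 173.0, 174.75) [-0.0008 -0.2085  0.0759] [-7.  -0.  -0.1]  rows>= 5.3
```

Piece 5 stays, so it goes to the red bin and gets dropped gently between the two pieces already there.

Emit:
send_rows(targets="0 -0.03 0 0 0 0 58;0 -0.07 0 0 0 0 58;0 -0.11 0.01 0 0 0 58;0 -0.15 0.03 -3 0 0 58;0 -0.19 0.06 -7 0 0 58;0 -0.2085 0.076 -7 0 0 58;0 -0.2085 0.076 -7 0 0 58;0 -0.2085 0.076 -7 0 0 58;0 -0.2085 0.076 -7 0 0 58;0 -0.2085 0.076 -7 0 0 58")

```text
time_s: 45.55
ee_pos: [473.3, -121.0, 123.0]
ee_rot: [173.0, 0.1, 174.7]
force: [0.1, -0.5, 0.2]
gripper_width: 52.3
gripper_force: 0.0
```

```bash
python3 mv.py "472.9 -116.5 51.5 173 174.75"; python3 - <<'E'
from h import *
t=eyes.grab_frame("top"); print(onz(t,np.array([(230,102),(288,112)])/2.6+[109.7,159.7],34).round(1))
E
```

```text
t 45.5 [ 473.3 -121.   123. ] [1.730e+02 1.000e-01 1.747e+02] w 52.3 gf 0.0 F [ 0.1 -0.5  0.2]
-> (472.9, -116.5, 51.5, 173.0, 174.75) [ 0.0009 -0.0043  0.0715] [-0.   0.1  0. ]  rows>= 1.7
[[659.7 195.8  34. ]
 [650.3 133.8  34. ]]
```

Emit:
send_rows(targets="0 -0.004 0.03 0 0 0 58;0 -0.004 0.055 0 0 0 58;0 -0.004 0.067 0 0 0 58;0 -0.004 0.071 0 0 0 58;0 -0.004 0.0715 0 0 0 58;0 -0.004 0.0715 0 0 0 35;0 -0.004 0.0715 0 0 0 15;0 -0.004 0.0715 0 0 0 10;0 -0.004 0.0715 0 0 0 10;0 -0.004 0.06 0 0 0 10;0 -0.004 0.03 0 0 0 10;0 -0.004 -0.01 0 0 0 10", grip_force=25)

```text
time_s: 46.6
ee_pos: [469.9, -125.7, 130.2]
ee_rot: [172.9, -0.4, 174.7]
force: [1.4, -0.2, -1.3]
gripper_width: 34.3
gripper_force: 25.0
```

```bash
python3 mv.py "655 165 130 180 174"; python3 look.py p5b | grep -v ramp
```

```text
t 46.6 [ 469.9 -125.7  130.2] [172.9  -0.4 174.7] w 34.3 gf 25.0 F [ 1.4 -0.2 -1.3]
-> (655.0, 165.0, 130.0, 180.0, 174.0) [-0.1576  0.3042  0.0369] [ 7.1 -0.5  0.7]  rows>= 8.3
red [654.7 165.7] [159.2 139.8] 83.8
green [ 665.1 -169.4] [140.5 160.5] 3.8
```

Emit:
send_rows(targets="-0.015 0.03 -0.02 0 0 0 10;-0.035 0.067 -0.02 0 0 0 10;-0.054 0.104 -0.01 2 0 0 10;-0.073 0.14 0 4 0 0 10;-0.092 0.178 0.01 7 0 0 10;-0.11 0.213 0.02 7.1 -0.5 0.7 10;-0.13 0.25 0.03 7.1 -0.5 0.7 10;-0.145 0.28 0.037 7.1 -0.5 0.7 10;-0.1576 0.3042 0.037 7.1 -0.5 0.7 10;-0.1576 0.3042 0.037 7.1 -0.5 0.7 10;-0.1576 0.3042 0.037 7.1 -0.5 0.7 10;-0.1576 0.3042 0.037 7.1 -0.5 0.7 10")

```text
time_s: 47.65
ee_pos: [656.8, 163.6, 131.4]
ee_rot: [-179.8, 0.4, 174.0]
force: [-0.3, -0.2, -1.5]
gripper_width: 34.1
gripper_force: 25.0
```

```bash
python3 mv.py "655 165 40 180 174"
```

```text
t 47.6 [656.8 163.6 131.4] [-179.8    0.4  174. ] w 34.1 gf 25.0 F [-0.3 -0.2 -1.5]
-> (655.0, 165.0, 40.0, 180.0, 174.0) [0.0025 0.0015 0.0914] [-0.2  0.4 -0. ]  rows>= 2.2
```

Then I retreat clear, back over the empty tray at z≈180.

Emit:
send_rows(targets="0.002 0.001 0.035 0 0 0 10;0.002 0.001 0.065 0 0 0 10;0.002 0.001 0.085 0 0 0 10;0.002 0.001 0.091 0 0 0 10;0.002 0.001 0.091 0 0 0 10;0.002 0.001 0.091 0 0 0 10;0.002 0.001 0.091 0 0 0 45;0.002 0.001 0.091 0 0 0 48;0.002 0.001 0.091 0 0 0 48;0.002 0.001 0.06 0 0 0 48;0.002 0.001 0.02 0 0 0 48;0.002 0.001 -0.02 0 0 0 48")

```text
time_s: 48.65
ee_pos: [654.9, 165.4, 153.1]
ee_rot: [-179.9, 0.4, 174.0]
force: [2.0, -0.2, 0.2]
gripper_width: 43.9
gripper_force: 0.0
```

Emit:
send_rows(targets="0.04 0 -0.01 0 0 0 48;0.08 0 -0.02 0 0 0 48;0.12 0 -0.03 0 0 0 48;0.16 0 -0.04 0 0 0 48;0.2 0 -0.05 0 0 0 48;0.24 0 -0.05 0 0 0 48;0.28 0 -0.05 0 0 0 48;0.3 0 -0.05 0 0 0 48;0.3 0 -0.05 0 0 0 48;0.3 0 -0.05 0 0 0 48")

```text
time_s: 49.48
ee_pos: [356.6, 197.3, 200.7]
ee_rot: [180.0, 0.6, 174.1]
force: [0.2, -0.3, 0.3]
gripper_width: 43.8
gripper_force: 0.0
```

```bash
python3 look.py end; python3 -c "
from h import *
s=eyes.grab_frame('scene')['image'];cv2.imwrite('pics/sc_end.png',cv2.resize(s[115:325,125:375],None,fx=2.8,fy=2.8))"
```

```text
ramp y: diff {-120: -2, -110: -1, -100: -1, -90: -1, -80: -1, -70: -1, -60: -1, -50: -2, -40: -1, -30: -1, -20: -1, -10: 0, 0: -1, 10: -1, 20: -1, 30: -1, 40: -1, 50: -1, 60: -1, 70: 0, 80: -1, 90: -1, 100: -2, 110: -1, 120: -1, 130: -2}
red [651.2 167. ] [159.4 134. ] 85.0
green [ 664.8 -169.4] [140.  160.5] 3.8
```

View pics/top_end.png

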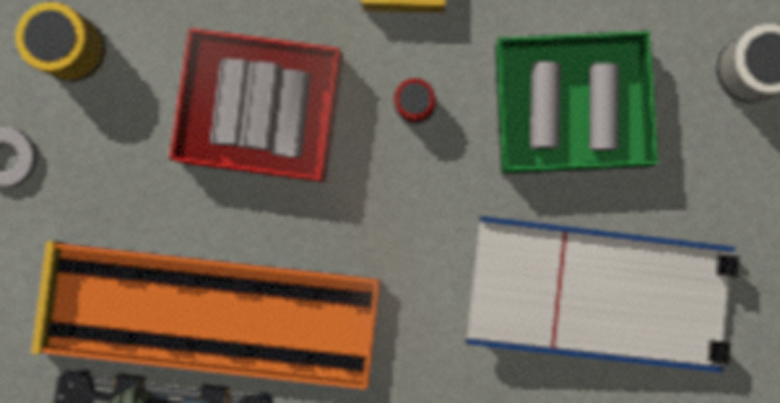

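View pics/sc_end.png

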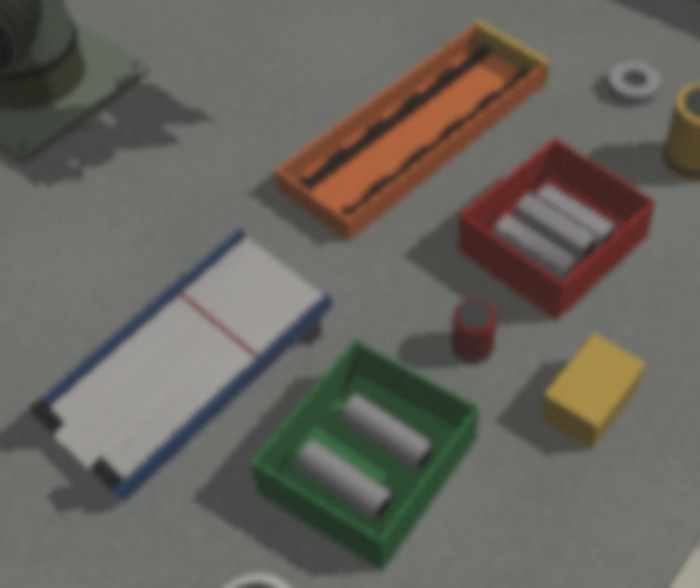

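The tray and ramp are empty. Three pieces lie in the red bin around (258,107), two in the green bin around (573,105), and the visible bystanders have not moved.

```bash
python3 -c "
from workcell import env
print(env.job_done())"
```

```text
the job is handed in; nothing more can be done
None
```

All five pieces were tested in order from the yellow end and the job is handed in: pieces 1 and 4 rolled and are in the green bin, pieces 2, 3 and 5 stayed up and are in the red bin, tray and ramp are empty, and nothing else appears moved in the last pictures.

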